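# Find the heavy side of a sealed flywheel drum on its balancing stand

## Robot

A 6-joint arm with a two-finger parallel gripper is mounted at the origin on the work surface. World frame = base frame: x ahead of the robot, y to its left, z up, the work surface at z = 0. Lengths are in mm, angles in rad, forces in N, time in s.
With the tool pointing down it reaches from about 350 to 775 mm from the base axis. Payload 7.3 kg.
Tool frame: the origin (TCP) lies on the centre line of the jaws, within the pads' length; the fingertips stand 22 mm ahead of it and the grasp point (between the pads) lies 3 mm ahead of it; x points along the fingers, z is the direction in which the jaws open and shut, and the axes are right-handed (so a half turn about x gives the same grasp; the last joint's range is limited). The gripper opens to 92 mm and grips with 3 to 60 N. Pads are 19 mm wide; open, the fingers measure 130 mm over their backs; the gripper's body (75 mm by 190 mm) begins 47 mm behind the grasp point.
Start: joints at [1.005, 0.342, 1.524, -0, 1.275, -0.146], TCP at [213.965, 479.439, 248.741] pointing down, gripper open.
Joint ranges: [-2.53, 2.53], [-0.77, 2.02], [0.04, 2.7], [-1, 4.14], [0.28, 2.66], [-3.11, 3.11]. Speed limits (rad/s): [2.57, 2.57, 3.14, 3.14, 3.14, 3.14].

## Interface

Orientations are given as [roll, pitch, yaw] about the fixed x, y, z axes, in that order (R = Rz(yaw) Ry(pitch) Rx(roll)).
In Python, from plant import readout, imaging, bot gives the robot as it stands.
- The arm moves only by the tool arm_command, never from a script. Its argument "plan" is a list of rows, each an object of numbers: "tx", "ty", "tz": the shift along the tool's x, y, z in cm; "wx", "wy", "wz": the turn, a rotation vector about the tool's x, y, z in rad; "jaw": the opening, from -1 (shut) to 1 (fully open). In form: [{"tx": .., "ty": .., "tz": .., "wx": .., "wy": .., "wz": .., "jaw": ..}, ...]. A call has 1 to 20 rows; each row shifts and turns the commanded pose from where the row before left it, along the tool's axes as they then stand; what a row does not reach is not made up. A row lasts 1/10 s, in which the tool goes at most 50 mm and 8.59 degrees, less where a joint would pass 70% of its speed; a pose out of reach is approached as far as the arm can. A call with a gripper value outside its range is refused whole. The fingers move at their own pace and stop on an object; the grip force is fixed at half the most. Time passes only in rows, so rows that do not move let the fingers close. It gives the time, the measured TCP pose, the force and the opening at its end, in the units of the state.
- readout.get_obs(): the state, without advancing time (a new reading comes with each control period).
- imaging.capture(name): name is "side" or "top"; returns the picture (420x560x3 uint8, blue, green, red); there is no depth.
- imaging.get_calibration(name): a dict with "fx", "fy", "cx", "cy" (pixels), "position" and "rotation" of the camera in the world. Camera axes: x right, y up, looking along -z (the intrinsics and any distortion apply to the point x, -y, -z); pixel columns grow to the right and rows downward; lengths in mm; the calibration is good to about 2 mm. A picture is of the moment at which its call begins. get_calibration takes no time and is no camera call.
- bot.close_job(): hands the job in, once; it reports no verdict.
The state is a dict: "time": time; "joint_positions": joint angles; "dq": joint speeds; "tau": joint torques, N m; "tool_pos": TCP position; "tcp_rot": TCP orientation; "contact_force": force on the tool from outside, world axes, zero at the start; "moment": the same for the moment, N m; "grip_width": finger opening in mm.
Only numpy, scipy, OpenCV 4.12 (cv2) and the standard library are available. Lean on these libraries where they do the work, as an engineer would, in place of code of your own. Each camera call takes 0.05 s, during which the arm holds its last target.

## Task

The sealed flywheel drum on the balancing stand is heavier on one side, which cannot be seen. Swing the latch lever all the way back off the clear guard flap, fold the flap right over onto the stand, then take the crank handle and turn the drum right round to feel where its heavy side is (the crank goes hard while the heavy side rises and easy while it sinks). Finish with the heavy side straight down, the drum still and the crank handle still held in the gripper; leave the other things on the bench where they are.

Things in the scene. Friction and masses are not known exactly. Their poses are not given: they have to be found in the camera images.
- rig: Balancing stand, fixed to the bench: dark base 190 x 160 x 12 mm, two grey cheek plates (12 thick, 120 wide along y, tops at z 190) with the drum between. Origin on the bench under the drum. Its -x points along the axle out of the crank side (roughly to the robot's right, varying by 40 degrees), z up. The front cheek's face is at x = -45. Offsets below are in this frame, mm.
- axle (a point): Point on the drum's axle line (the line lies along the stand's x axis), level with the middle of the crank handle: x -107 (62 mm in front of the front cheek's face), y 0, z 120. The crank handle's centre goes round this point on an upright circle of radius 50 mm.
- drum_mid (a point): Centre of the drum, a sealed aluminium cylinder 100 mm in diameter, 56 long, with six even bolts on each face. Inside, fast to it, a metal slug sits off-centre at an unknown angle to the crank, new each time; all else turning is balanced. Axle drag is about 0.27 N m, more than the slug's greatest pull (0.20 to 0.25 N m), so the drum stays where it is left.
- drum (a joint): Angle of drum and crank about the stand's +x axis, rad; 0: handle straight up; at q the handle's centre is y = -50 sin q, z = 50 cos q from point axle. No end stops within three turns either way. Turned slowly the handle takes about 5 N along its path, more or less by up to 5 N: hardest with the slug level with the axle and rising, easiest with it level and sinking.
- crank_handle: Crank handle: black round bar 16 mm in diameter, 70 long, along the stand's x axis, spinning freely on its own pin, so a gripper may carry it round without turning. Origin at its centre, 62 mm in front of the front cheek's face; behind it only the flat crank arm, 20 mm wide, up to 14 mm in front of the cheek. 14 mm below the shut flap when at the top.
- latch (a joint): Latch lever's angle about the upright axis through point latch_pivot, rad. 0: lever lies across the flap and keeps it shut (starts at 0 to 0.25); grows (counter-clockwise seen from above) as it swings off; clear of the flap from about 1.0; against its stop at 2.35, fully back. Stays where left (about 1 N at its pin moves it).
- latch_pivot (a point): Pivot of the latch lever on top of the front cheek (stand's frame: x -39, y -50, z 203 mm).
- latch_pin (a point): Half-way up the upright round steel pin at the end of the latch lever, 58 mm from the pivot: pin 12 mm in diameter, standing about 41 mm above the lever; this point is 231 mm above the bench, 25 mm above the lever's top face and 35 mm above the flap.
- flap (a joint): Guard flap's angle, rad. 0: shut, lying level over the crank; grows as its free edge lifts up and over towards the drum; 1.57 upright; stop at 2.9, folded back over the drum. Weighs 90 g; falls shut when left below about 1.57 and falls fully open by itself when left beyond it.
- flap_hinge (a point): Middle of the flap's hinge line, which lies along the stand's y axis at the top of the front cheek (stand's frame: x -45, y 0, z 194 mm).
- flap_rod (a point): Grip point on the flap's round steel rod, 10 mm in diameter, that sticks out 60 mm sideways (stand's +y) from the clear flap (95 x 70 x 4 mm) in the flap's plane, 85 mm from the hinge line; the point is 35 mm out from the flap's side edge.
- screwdriver: Screwdriver lying on the bench; bystander.
- wrench: Small steel wrench lying on the bench; bystander.
- sanding_block: Cork sanding block 100 x 60 x 30 mm; bystander.
- mug: White mug 80 mm wide, 90 mm high; bystander.
- glue: White glue bottle 56 mm wide, 140 mm high; bystander.
- offcut: L-shaped plywood offcut 12 mm thick, 120 mm long; bystander.

How it is judged:
By the outcome, as a careful person would: the job done as asked, in the order asked, and still so for the second after the job is handed in, while the arm keeps its last pose, push and grip.
It also fails if it takes over 72 s, if anything falls off the work surface, if the arm or the gripper's body presses on something with over 40 N, if the wrist force passes 120 N, or if a joint passes its speed limit or range.

## Working session

There is one attempt and no reset: what is moved stays moved. The work goes in short steps, Python scripts to look and compute and a tool call to move; the robot and the scene stay as the last step left them, time stands still between calls to the robot, and variables do not carry over. Pictures are saved under pics/ and viewed, and the job is handed in when it is done.

Besides the shell and the picture viewer there is one more tool, called by a JSON object that holds its "api" and its "payload", one argument or row to a line. arm_command: Moves the arm, as the interface text tells. Its arguments: {"type":"object","properties":{"plan":{"type":"array"}},"required":["plan"]}

```bash
ls; mkdir -p pics
python3 - <<'E'
from plant import readout, imaging, bot
import cv2
for n in("side","top"):
    cv2.imwrite(f"pics/{n}0.png",imaging.capture(n)); print(n,imaging.get_calibration(n))
print(readout.get_obs())
E
```

```text
pics
side {'fx': 385.44734454023137, 'fy': 385.44734454023137, 'cx': 282.1600118753436, 'cy': 204.85687009357386, 'position': array([ 402.40257921, -539.29209586,  759.18772567]), 'rotation': array([ 0.79515654,  0.01193251, -0.26539443])}
top {'fx': 536.4565071986848, 'fy': 536.4565071986848, 'cx': 280.5738754847439, 'cy': 201.66545294458993, 'position': array([ 475.65510611,   72.94022005, 1633.49645212]), 'rotation': array([ 0.04832339,  0.00262377, -1.56379943])}
{'time': 0.1, 'joint_positions': array([ 1.00502249e+00,  3.42641765e-01,  1.52492459e+00,  1.48366441e-05,
        1.27542951e+00, -1.45972377e-01]), 'dq': array([-0.00149991, -0.00058713, -0.00173666, -0.00075482, -0.00066533,
       -0.00086158]), 'tau': array([ 1.04793828e-03, -4.32003558e+01, -2.44696355e+01,  7.18064792e-02,
        5.26508724e-02, -9.02589909e-05]), 'tool_pos': array([213.75572333, 479.13817   , 248.11922555]), 'tcp_rot': array([ 2.9855095 ,  1.56939304, -2.14668527]), 'contact_force': array([-0.84055084, -0.19094058, -0.0697256 ]), 'moment': array([-0.00429583,  0.03116932, -0.02884106]), 'grip_width': 91.5687360041135}
```

View pics/side0.png

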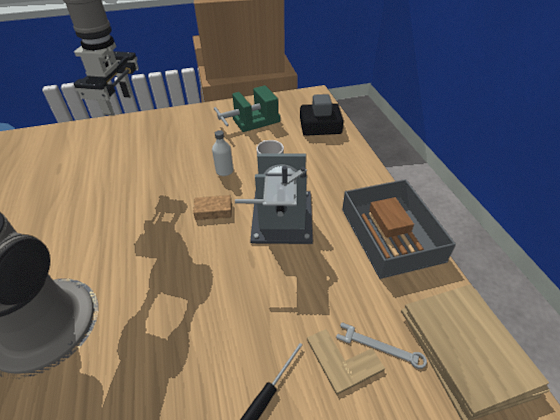

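View pics/top0.png

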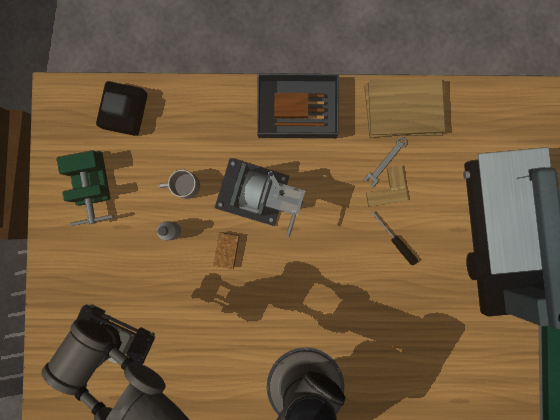

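The stand is at about (283,200) in side view and (255,192) in top, with the flap rod pointing towards the robot. I'll set up the projection and zoom in.

```bash
cat > h.py <<'E'
import numpy as np, cv2
from scipy.spatial.transform import Rotation as R
from plant import readout, imaging, bot
def cam(n):
    c=imaging.get_calibration(n); c=dict(c)
    return c, R.from_euler('xyz',c['rotation']).as_matrix()
def proj(n,P):
    c,M=cam(n); q=(np.atleast_2d(P)-c['position'])@M
    return np.c_[c['cx']+c['fx']*q[:,0]/-q[:,2], c['cy']-c['fy']*q[:,1]/-q[:,2]]
def ray(n,u,v):
    c,M=cam(n); d=M@np.array([(u-c['cx'])/c['fx'],-(v-c['cy'])/c['fy'],-1.]); return c['position'],d/np.linalg.norm(d)
def onz(n,u,v,z):
    o,d=ray(n,u,v); return o+d*(z-o[2])/d[2]
def tri(a,b):
    o1,d1=ray('side',*a);o2,d2=ray('top',*b)
    s=np.linalg.lstsq(np.c_[d1,-d2],o2-o1,rcond=None)[0]; p,q=o1+d1*s[0],o2+d2*s[1]
    return (p+q)/2,np.linalg.norm(p-q)
def rig2w(P,o,yaw): return np.array([o[0],o[1],0])+R.from_euler('z',yaw).apply(P)
E
python3 - <<'E'
from h import *
print(imaging.get_calibration('top').keys())
t=readout.get_obs()['tool_pos']
for n in('side','top'): print(proj(n,[t,[0,0,0]]))
s=cv2.imread('pics/side0.png')[130:260,180:340]; t=cv2.imread('pics/top0.png')[140:250,200:320]
cv2.imwrite('pics/s0z.png',cv2.resize(s,None,fx=4.8,fy=4.5,interpolation=cv2.INTER_CUBIC)); cv2.imwrite('pics/t0z.png',cv2.resize(t,None,fx=5,fy=5,interpolation=cv2.INTER_CUBIC))
E
```

```text
dict_keys(['fx', 'fy', 'cx', 'cy', 'position', 'rotation'])
[[116.02973141  98.07061763]
 [ 40.99017303 323.45141335]]
[[122.49419748 328.99417181]
 [305.22071686 386.60815471]]
```

View pics/s0z.png

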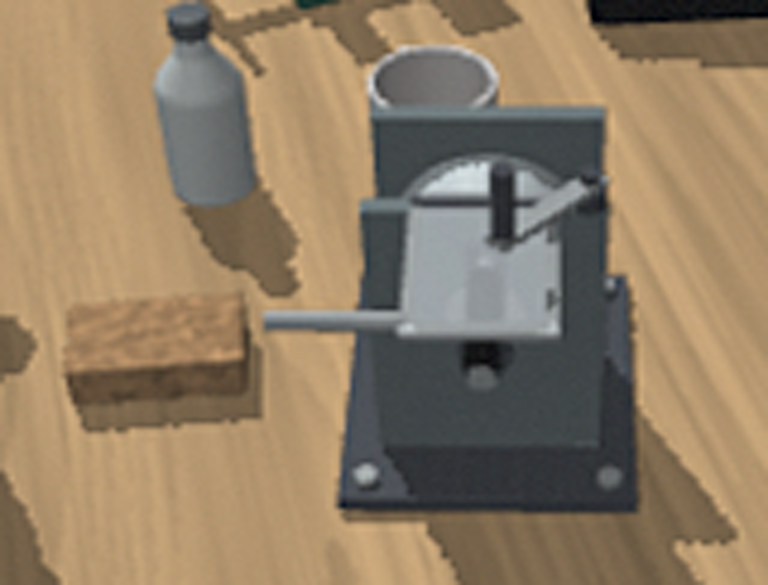

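View pics/t0z.png

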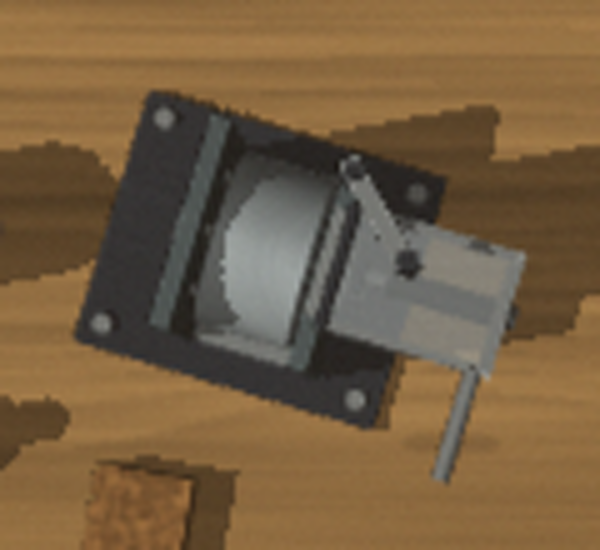

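Run:
```python
from h import *
T=lambda x,y:(200+x/5,140+y/5); S=lambda x,y:(180+x/4.8,130+y/4.5)
c=np.array([onz('top',*T(*p),12)[:2] for p in [(150,92),(445,180),(385,428),(77,340)]]) 
print(c, c.mean(0)); 
for i in range(4): print(np.linalg.norm(c[i]-c[i-1]), np.degrees(np.arctan2(*(c[i]-c[i-1])[::-1])))
piv=onz('top',*T(355,165),206); pin=onz('top',*T(408,262),240)
r1=onz('top',*T(474,372),192); r2=onz('top',*T(440,480),192)
print('piv',piv,'pin',pin,np.linalg.norm(piv-pin),'rod',r1,r2)
print('rodtip tri',tri(S(265,320),T(440,480)),'pintop',tri(S(503,168),T(408,262)),'pivot',tri(S(592,185),T(355,165)))
s=[onz('side',*S(*p),12)[:2] for p in [(340,505),(636,505)]]; print(s,'expected top',c[3-1],c[1])
# rig fit from corner order: top-left=(+x,-y)?,
```

```text
[[684.60862742 232.34264462]
 [632.14996324  52.73227455]
 [481.60929375  88.02871786]
 [533.49997006 274.78117894]] [582.96696362 161.97120399]
156.95494744004654 -15.687280573233386
187.11439410519273 -106.2814597757963
154.62319386256345 166.804528250544
193.8275625565256 74.47161882578563
piv [621.14345948 103.27741783 206.        ] pin [567.18111177  74.56607382 240.        ] 69.94480856024603 rod [511.34582897  38.74628081 192.        ] [453.29177173  56.64990646 192.        ]
rodtip tri (array([453.80678658,  56.62767345, 194.29650661]), np.float64(0.963506485221442)) pintop (array([567.65350823,  74.36314709, 246.61911256]), np.float64(1.8520359754803986)) pivot (array([620.82939828, 103.57238792, 201.37185518]), np.float64(1.612907499812251))
[array([482.32135019,  90.0746862 ]), array([631.872152  ,  47.81223691])] expected top [481.60929375  88.02871786] [632.14996324  52.73227455]
```

Run:
```python
from h import *
c=np.array([[684.6,232.3],[632.1,52.7],[481.6,88],[533.5,274.8],[620.9,103.4],[453.5,56.6],[511.3,38.7]])
m=np.array([[95,-80],[-95,-80],[-95,80],[95,80],[-39,-50],[-130,95],[-130,35.]])
for idx in ([0,1,2,3],[4,5,6],list(range(7))):
    A=c[idx];B=m[idx];a=A-A.mean(0);b=B-B.mean(0)
    th=np.arctan2((b[:,0]*a[:,1]-b[:,1]*a[:,0]).sum(),(a*b).sum())
    Q=np.array([[np.cos(th),-np.sin(th)],[np.sin(th),np.cos(th)]])
    t=A.mean(0)-Q@B.mean(0); print(idx,t,np.degrees(th)); print((A-(B@Q.T+t)).round(1))
o=readout.get_obs(); M=R.from_euler('xyz',o['tcp_rot']).as_matrix(); print(M.round(3))
```

```text
[0, 1, 2, 3] [582.95 161.95] 74.68287521576856
[[-0.6 -0.1]
 [-2.9  3.5]
 [ 0.9 -3.5]
 [ 2.6  0.1]]
[4, 5, 6] [582.46464902 154.2081198 ] 73.48528663683923
[[ 1.6  0.8]
 [-0.9  0. ]
 [-0.7 -0.8]]
[0, 1, 2, 3, 4, 5, 6] [581.99133234 159.08179023] 74.61922081127778
[[ 0.3  2.8]
 [-1.8  6.4]
 [ 1.9 -0.7]
 [ 3.4  2.9]
 [ 1.  -4.8]
 [-2.4 -2.3]
 [-2.5 -4.3]]
[[-0.001 -0.913  0.408]
 [-0.001  0.408  0.913]
 [-1.     0.    -0.001]]
```

Run:
```python
from h import *
t=cv2.imread('pics/top0.png')[155:235,210:310]
cv2.imwrite('pics/t0zz.png',cv2.resize(t,None,fx=7.5,fy=7.5,interpolation=cv2.INTER_CUBIC))
```

```text
(no output)
```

View pics/t0zz.png

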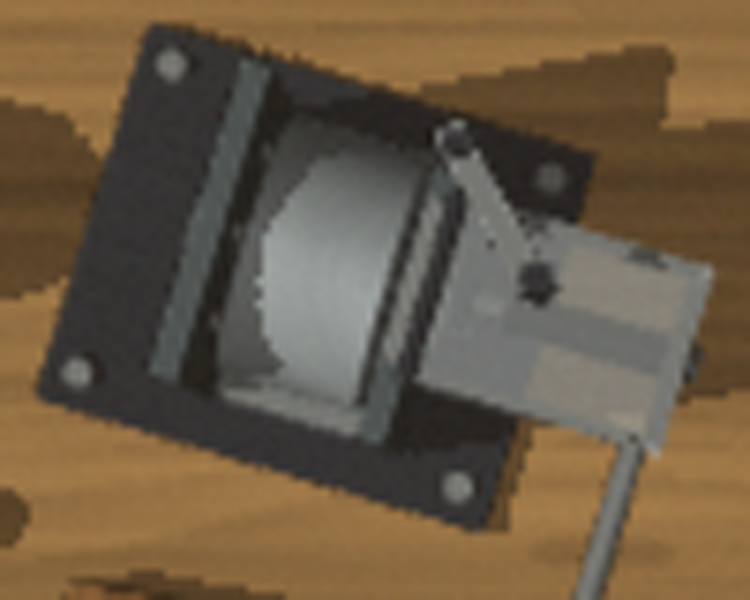

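Run:
```python
from h import *
T=lambda x,y:(210+(x+.0)/7.5,155+y/7.5)
L=[((245,57),190,(45,-60)),((272,68),190,(33,-60)),((150,373),190,(45,60)),((177,382),190,(33,60)),((355,432),190,(-33,60)),((382,443),190,(-45,60)),
((712,265),196,(-140,-35)),((657,452),196,(-140,35)),((415,380),196,(-47,35)),((457,140),207,(-39,-50)),((633,440),194,(-130,35))]
A=np.array([onz('top',*T(*p),z)[:2] for p,z,_ in L]);B=np.array([m for *_,m in L],float)
a=A-A.mean(0);b=B-B.mean(0)
th=np.arctan2((b[:,0]*a[:,1]-b[:,1]*a[:,0]).sum(),(a*b).sum())
Q=np.array([[np.cos(th),-np.sin(th)],[np.sin(th),np.cos(th)]])
t=A.mean(0)-Q@B.mean(0); print(t,th,np.degrees(th)); print((A-(B@Q.T+t)).round(1))
pin=onz('top',*T(538,275),246); pr=(pin[:2]-t)@Q; print('pin rig',pr,'from pivot',pr-[-39,-50],np.linalg.norm(pr-[-39,-50]))
```

```text
[581.36389484 155.0388722 ] 1.2915327916842188 73.99937806625468
[[-1.  -1.3]
 [-1.6  0.5]
 [ 0.1 -1.4]
 [ 0.3  0.4]
 [ 0.9 -0.3]
 [ 0.4  1.5]
 [-0.4  1.2]
 [-0.2  1.2]
 [-0.6 -1.5]
 [ 0.6 -0.3]
 [ 1.4  0.2]]
pin rig [-81.17392956 -10.09644687] from pivot [-42.17392956  39.90355313] 58.05974411499334
```

Fit residuals are about 1.5 mm: stand origin (581.4,155.0), yaw 1.2915. The pin sits 58.06 mm from the pivot against 58 given. With a turn of wx=-0.141 the tool axes become x=down, y=rig y, z=rig x. I'll move above the pin.

{"api": "arm_command", "payload": {
  "plan": [
    {"tx": -3, "wx": -0.141, "jaw": 1},
    {"tx": -3, "ty": -2, "tz": -1.2},
    {"ty": -3.6, "tz": -2.3},
    {"ty": -3.6, "tz": -2.3},
    {"ty": -3.6, "tz": -2.3},
    {"ty": -3.6, "tz": -2.3},
    {"ty": -3.6, "tz": -2.3},
    {"ty": -3.6, "tz": -2.3},
    {"ty": -3.6, "tz": -2.3},
    {"ty": -3.6, "tz": -2.3},
    {"ty": -3.6, "tz": -2.3},
    {"ty": -3.6, "tz": -2.3},
    {"ty": -3.6, "tz": -2.3},
    {"ty": -3.6, "tz": -2.3},
    {"jaw": 0.0},
    {"jaw": 0.0}
  ]
}}

```text
invalid input at $.plan[0]: expected keys tx, ty, tz, wx, wy, wz, jaw
```

```bash
cat >> h.py <<'E'
O=np.array([581.4,155.0,0]); YAW=1.2915
def st():
    o=readout.get_obs(); M=R.from_euler('xyz',o['tcp_rot']).as_matrix(); Z=R.from_euler('z',-YAW)
    print('t',o['time'],'rig TCP',Z.apply(o['tool_pos']-O).round(2),'F rig',Z.apply(o['contact_force']).round(2),'w',round(o['grip_width'],1)); 
    print('axes in rig (cols x,y,z)\n',(Z.as_matrix()@M).round(4),'j',o['joint_positions'].round(2))
    return o,M,Z
def need(p):  # p rig target of TCP -> tool shifts cm
    o=readout.get_obs(); M=R.from_euler('xyz',o['tcp_rot']).as_matrix(); Z=R.from_euler('z',YAW)
    return (M.T@(Z.apply(p)+O-o['tool_pos'])/10).round(2)
E
python3 -c "
from h import *
st(); print(need([-81.2,-10.1,237]))"
```

```text
t 0.1 rig TCP [210.23 442.76 248.12] F rig [-0.42  0.76 -0.07] w 91.6
axes in rig (cols x,y,z)
 [[-1.300e-03  1.400e-01  9.901e-01]
 [ 4.000e-04  9.901e-01 -1.400e-01]
 [-1.000e+00  2.000e-04 -1.400e-03]] j [ 1.01  0.34  1.52  0.    1.28 -0.15]
[  1.13 -48.92 -22.51]
```

{"api": "arm_command", "payload": {
  "plan": [
    {"tx": -3, "ty": 0, "tz": 0, "wx": -0.141, "wy": 0, "wz": 0, "jaw": 1},
    {"tx": -3, "ty": -2, "tz": -1.2, "wx": 0, "wy": 0, "wz": 0, "jaw": 1},
    {"tx": 0, "ty": -3.6, "tz": -2.3, "wx": 0, "wy": 0, "wz": 0, "jaw": 0.5},
    {"tx": 0, "ty": -3.6, "tz": -2.3, "wx": 0, "wy": 0, "wz": 0, "jaw": 0},
    {"tx": 0, "ty": -3.6, "tz": -2.3, "wx": 0, "wy": 0, "wz": 0, "jaw": 0},
    {"tx": 0, "ty": -3.6, "tz": -2.3, "wx": 0, "wy": 0, "wz": 0, "jaw": 0},
    {"tx": 0, "ty": -3.6, "tz": -2.3, "wx": 0, "wy": 0, "wz": 0, "jaw": 0},
    {"tx": 0, "ty": -3.6, "tz": -2.3, "wx": 0, "wy": 0, "wz": 0, "jaw": 0},
    {"tx": 0, "ty": -3.6, "tz": -2.3, "wx": 0, "wy": 0, "wz": 0, "jaw": 0},
    {"tx": 0, "ty": -3.6, "tz": -2.3, "wx": 0, "wy": 0, "wz": 0, "jaw": 0},
    {"tx": 0, "ty": -3.6, "tz": -2.3, "wx": 0, "wy": 0, "wz": 0, "jaw": 0},
    {"tx": 0, "ty": -3.6, "tz": -2.3, "wx": 0, "wy": 0, "wz": 0, "jaw": 0},
    {"tx": 0, "ty": -3.6, "tz": -2.3, "wx": 0, "wy": 0, "wz": 0, "jaw": 0},
    {"tx": 0, "ty": -3.6, "tz": -2.3, "wx": 0, "wy": 0, "wz": 0, "jaw": 0},
    {"tx": 0, "ty": 0, "tz": 0, "wx": 0, "wy": 0, "wz": 0, "jaw": 0},
    {"tx": 0, "ty": 0, "tz": 0, "wx": 0, "wy": 0, "wz": 0, "jaw": 0}
  ]
}}

```text
time: 1.7
tool_pos: [569.2, 77.5, 307.8]
tcp_rot: [1.624, 1.569, 2.914]
contact_force: [0.5, 0.5, 0.0]
grip_width: 46.0
```

```bash
python3 -c "
from h import *
st(); print(need([-81.2,-10.1,237]))"
```

```text
t 1.7 rig TCP [-77.83  -9.67 307.76] F rig [ 0.57 -0.36  0.04] w 46.0
axes in rig (cols x,y,z)
 [[-1.0e-04  1.4e-03  1.0e+00]
 [ 2.0e-03  1.0e+00 -1.4e-03]
 [-1.0e+00  2.0e-03 -1.0e-04]] j [ 0.    0.4   1.27  0.    1.47 -1.29]
[ 7.08 -0.06 -0.34]
```

{"api": "arm_command", "payload": {
  "plan": [
    {"tx": 2, "ty": -0.06, "tz": -0.34, "wx": 0, "wy": 0, "wz": 0, "jaw": 0},
    {"tx": 2, "ty": 0, "tz": 0, "wx": 0, "wy": 0, "wz": 0, "jaw": 0},
    {"tx": 1.5, "ty": 0, "tz": 0, "wx": 0, "wy": 0, "wz": 0, "jaw": 0},
    {"tx": 1, "ty": 0, "tz": 0, "wx": 0, "wy": 0, "wz": 0, "jaw": 0},
    {"tx": 0.6, "ty": 0, "tz": 0, "wx": 0, "wy": 0, "wz": 0, "jaw": 0},
    {"tx": 0, "ty": 0, "tz": 0, "wx": 0, "wy": 0, "wz": 0, "jaw": -1},
    {"tx": 0, "ty": 0, "tz": 0, "wx": 0, "wy": 0, "wz": 0, "jaw": -1},
    {"tx": 0, "ty": 0, "tz": 0, "wx": 0, "wy": 0, "wz": 0, "jaw": -1},
    {"tx": 0, "ty": 0, "tz": 0, "wx": 0, "wy": 0, "wz": 0, "jaw": -1},
    {"tx": 0, "ty": 0, "tz": 0, "wx": 0, "wy": 0, "wz": 0, "jaw": -1},
    {"tx": 0, "ty": 0, "tz": 0, "wx": 0, "wy": 0, "wz": 0, "jaw": -1},
    {"tx": 0, "ty": 0, "tz": 0, "wx": 0, "wy": 0, "wz": 0, "jaw": -1}
  ]
}}

```text
time: 2.9
tool_pos: [569.2, 74.8, 238.1]
tcp_rot: [-1.06, 1.57, 0.232]
contact_force: [0.9, 0.6, 1.5]
grip_width: 11.5
```

```bash
python3 -c "
from h import *
st()
s=imaging.capture('side')[110:230,200:360]; cv2.imwrite('pics/s1.png',cv2.resize(s,None,fx=5,fy=5,interpolation=cv2.INTER_CUBIC))"
```

```text
t 2.9 rig TCP [-80.43 -10.39 238.12] F rig [ 0.85 -0.66  1.53] w 11.5
axes in rig (cols x,y,z)
 [[ 6.0e-04 -5.0e-04  1.0e+00]
 [-1.1e-03  1.0e+00  5.0e-04]
 [-1.0e+00 -1.1e-03  6.0e-04]] j [-0.    0.44  1.4   0.    1.3  -1.3 ]
```

View pics/s1.png

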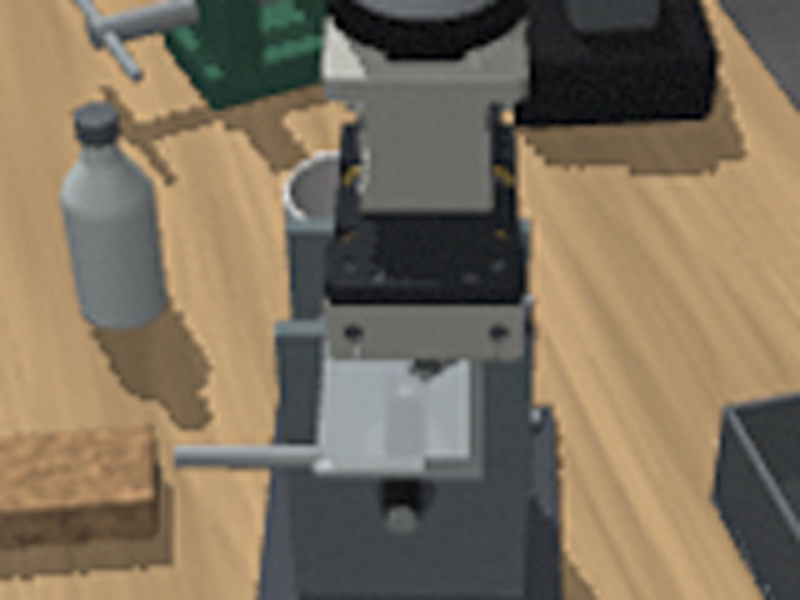

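Picture: the jaws are on the pin near (430,365) in the crop, and the opening of 11.5 mm matches the 12 mm pin. Next I'll compute the arc about the pivot.

```bash
python3 -c "
import numpy as np
a=np.radians(136.3+9.5*np.arange(17)); p=np.c_[-39+58*np.cos(a),-50+58*np.sin(a)]
for d,x in zip(np.diff(p,axis=0)/10,np.degrees(a[1:])): print('deg %.1f ty %.2f tz %.2f'%(x,d[1],d[0]))"
```

```text
deg 145.8 ty -0.75 tz -0.60
deg 155.3 ty -0.84 tz -0.47
deg 164.8 ty -0.90 tz -0.33
deg 174.3 ty -0.94 tz -0.17
deg 183.8 ty -0.96 tz -0.02
deg 193.3 ty -0.95 tz 0.14
deg 202.8 ty -0.91 tz 0.30
deg 212.3 ty -0.85 tz 0.44
deg 221.8 ty -0.77 tz 0.58
deg 231.3 ty -0.66 tz 0.70
deg 240.8 ty -0.54 tz 0.80
deg 250.3 ty -0.40 tz 0.87
deg 259.8 ty -0.25 tz 0.93
deg 269.3 ty -0.09 tz 0.96
deg 278.8 ty 0.07 tz 0.96
deg 288.3 ty 0.23 tz 0.93
```

{"api": "arm_command", "payload": {
  "plan": [
    {"tx": 0, "ty": -0.75, "tz": -0.6, "wx": 0, "wy": 0, "wz": 0, "jaw": -1},
    {"tx": 0, "ty": -0.84, "tz": -0.47, "wx": 0, "wy": 0, "wz": 0, "jaw": -1},
    {"tx": 0, "ty": -0.9, "tz": -0.33, "wx": 0, "wy": 0, "wz": 0, "jaw": -1},
    {"tx": 0, "ty": -0.94, "tz": -0.17, "wx": 0, "wy": 0, "wz": 0, "jaw": -1},
    {"tx": 0, "ty": -0.96, "tz": -0.02, "wx": 0, "wy": 0, "wz": 0, "jaw": -1},
    {"tx": 0, "ty": -0.95, "tz": 0.14, "wx": 0, "wy": 0, "wz": 0, "jaw": -1},
    {"tx": 0, "ty": -0.91, "tz": 0.3, "wx": 0, "wy": 0, "wz": 0, "jaw": -1},
    {"tx": 0, "ty": -0.85, "tz": 0.44, "wx": 0, "wy": 0, "wz": 0, "jaw": -1},
    {"tx": 0, "ty": -0.77, "tz": 0.58, "wx": 0, "wy": 0, "wz": 0, "jaw": -1},
    {"tx": 0, "ty": -0.66, "tz": 0.7, "wx": 0, "wy": 0, "wz": 0, "jaw": -1},
    {"tx": 0, "ty": -0.54, "tz": 0.8, "wx": 0, "wy": 0, "wz": 0, "jaw": -1},
    {"tx": 0, "ty": -0.4, "tz": 0.87, "wx": 0, "wy": 0, "wz": 0, "jaw": -1},
    {"tx": 0, "ty": 0, "tz": 0, "wx": 0, "wy": 0, "wz": 0, "jaw": -1}
  ]
}}

```text
time: 4.25
tool_pos: [671.4, 64.5, 238.8]
tcp_rot: [-1.897, 1.556, -0.608]
contact_force: [15.4, -14.5, -0.2]
grip_width: 9.5
```

```bash
python3 -c "
from h import *
st()"
```

```text
t 4.25 rig TCP [ -62.22 -111.46  238.76] F rig [ -9.74 -18.81  -0.18] w 9.5
axes in rig (cols x,y,z)
 [[-0.0047  0.0026  1.    ]
 [-0.0138  0.9999 -0.0027]
 [-0.9999 -0.0138 -0.0047]] j [-0.01  0.63  1.08 -0.01  1.42 -1.3 ]
```

{"api": "arm_command", "payload": {
  "plan": [
    {"tx": 0, "ty": -0.07, "tz": 0.31, "wx": 0, "wy": 0, "wz": 0, "jaw": -1},
    {"tx": 0, "ty": 0, "tz": 0, "wx": 0, "wy": 0, "wz": 0, "jaw": -1}
  ]
}}

```text
time: 4.45
tool_pos: [673.1, 66.4, 238.8]
tcp_rot: [-1.898, 1.555, -0.61]
contact_force: [18.1, -15.2, -0.6]
grip_width: 9.2
```

```bash
python3 -c "
from h import *
st()"
```

```text
t 4.45 rig TCP [ -59.93 -112.56  238.85] F rig [ -9.65 -21.64  -0.59] w 9.2
axes in rig (cols x,y,z)
 [[-0.0051  0.0033  1.    ]
 [-0.0149  0.9999 -0.0034]
 [-0.9999 -0.0149 -0.0051]] j [-0.01  0.63  1.07 -0.01  1.42 -1.3 ]
```

```bash
python3 -c "
from h import *
s=imaging.capture('side')[110:230,200:360]; cv2.imwrite('pics/s2.png',cv2.resize(s,None,fx=5,fy=5,interpolation=cv2.INTER_CUBIC))
s=imaging.capture('top')[140:240,210:330]; cv2.imwrite('pics/t2.png',cv2.resize(s,None,fx=6,fy=6,interpolation=cv2.INTER_CUBIC))"
```

```text
(no output)
```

View pics/s2.png

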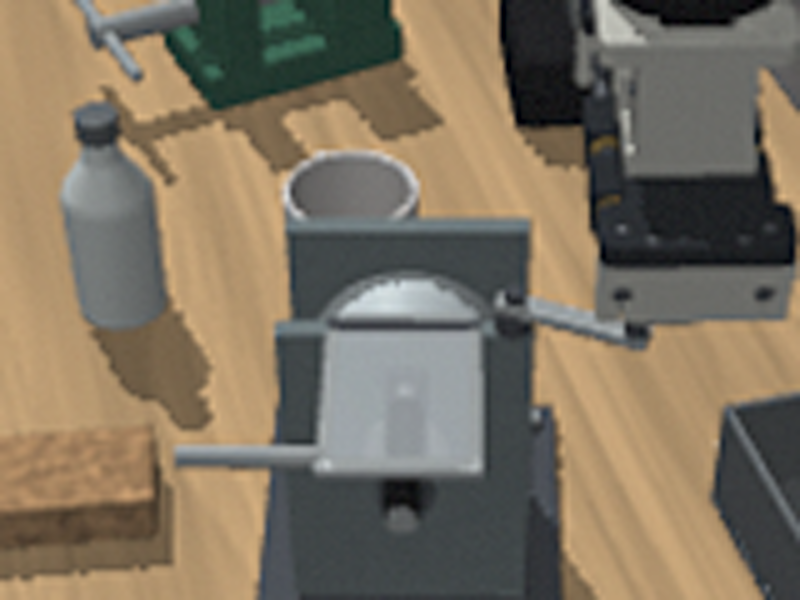

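View pics/t2.png

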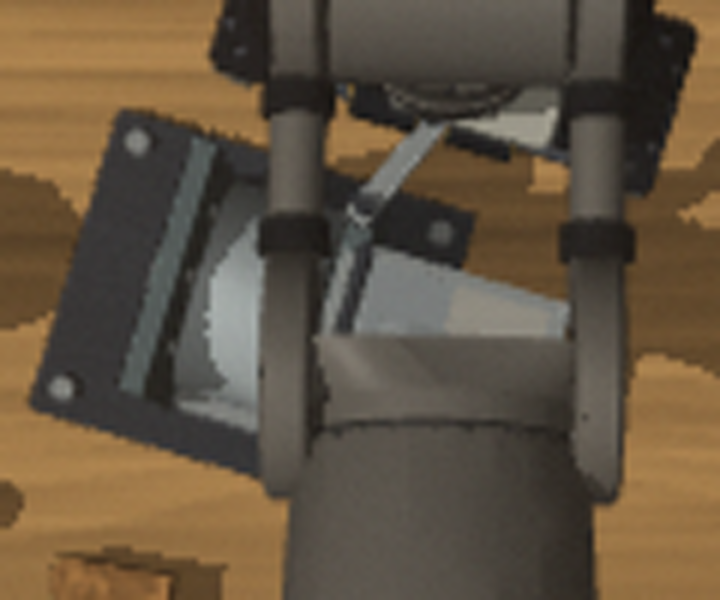

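The lever has swung clear, at about 242° in the rig by the top picture, but the pin is at the pads' edge: 9.2 mm opening and 20 N. I'll open, look, and take hold again.

{"api": "arm_command", "payload": {
  "plan": [
    {"tx": 0, "ty": 0, "tz": 0, "wx": 0, "wy": 0, "wz": 0, "jaw": 0.3},
    {"tx": 0, "ty": 0, "tz": 0, "wx": 0, "wy": 0, "wz": 0, "jaw": 0.3},
    {"tx": 0, "ty": 0, "tz": 0, "wx": 0, "wy": 0, "wz": 0, "jaw": 0.3},
    {"tx": 0, "ty": 0, "tz": 0, "wx": 0, "wy": 0, "wz": 0, "jaw": 0.3}
  ]
}}

```text
time: 4.95
tool_pos: [667.4, 73.0, 237.3]
tcp_rot: [1.827, 1.57, 3.119]
contact_force: [-0.9, -0.3, -0.0]
grip_width: 37.1
```

```bash
python3 -c "
from h import *
st()
s=imaging.capture('side')[110:230,240:400]; cv2.imwrite('pics/s3.png',cv2.resize(s,None,fx=5,fy=5,interpolation=cv2.INTER_CUBIC))
s=imaging.capture('top')[140:240,210:330]; cv2.imwrite('pics/t3.png',cv2.resize(s,None,fx=6,fy=6,interpolation=cv2.INTER_CUBIC))
for a in (235,240,245,250,255,260,265,270):
  a=np.radians(a); P=rig2w(np.array([[-39+50*np.cos(a),-50+50*np.sin(a),206]]),O,YAW)
  print(((proj('top',P)-[210,140])*6).round(), ((proj('side',P)-[240,110])*5).round())"
```

```text
t 4.95 rig TCP [ -55.16 -105.29  237.25] F rig [-0.53  0.78 -0.03] w 37.1
axes in rig (cols x,y,z)
 [[-3.0e-04 -6.0e-04  1.0e+00]
 [ 1.1e-03  1.0e+00  6.0e-04]
 [-1.0e+00  1.1e-03 -3.0e-04]] j [-0.01  0.63  1.08  0.    1.43 -1.3 ]
[[453. 134.]] [[409. 339.]]
[[446. 126.]] [[414. 334.]]
[[439. 120.]] [[418. 328.]]
[[432. 113.]] [[421. 322.]]
[[423. 108.]] [[423. 316.]]
[[415. 103.]] [[425. 310.]]
[[406.  99.]] [[425. 304.]]
[[397.  96.]] [[425. 298.]]
```

View pics/s3.png

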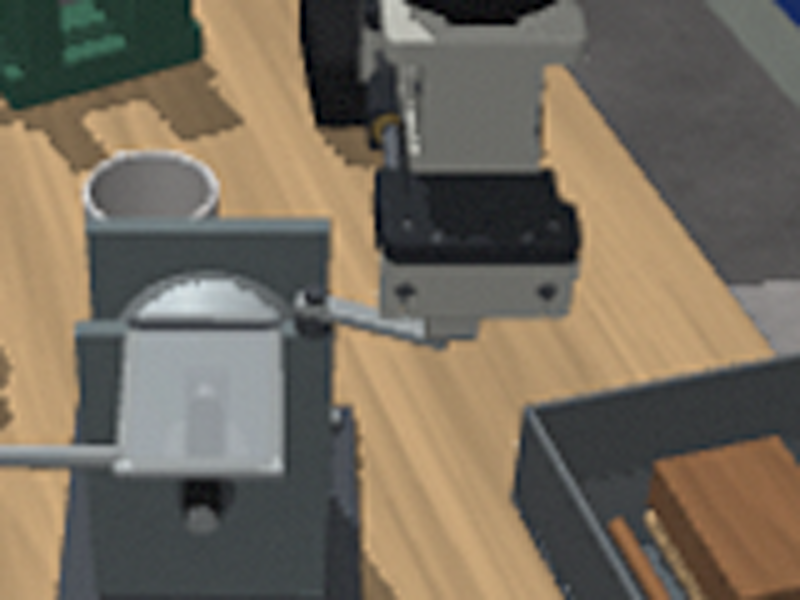

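View pics/t3.png

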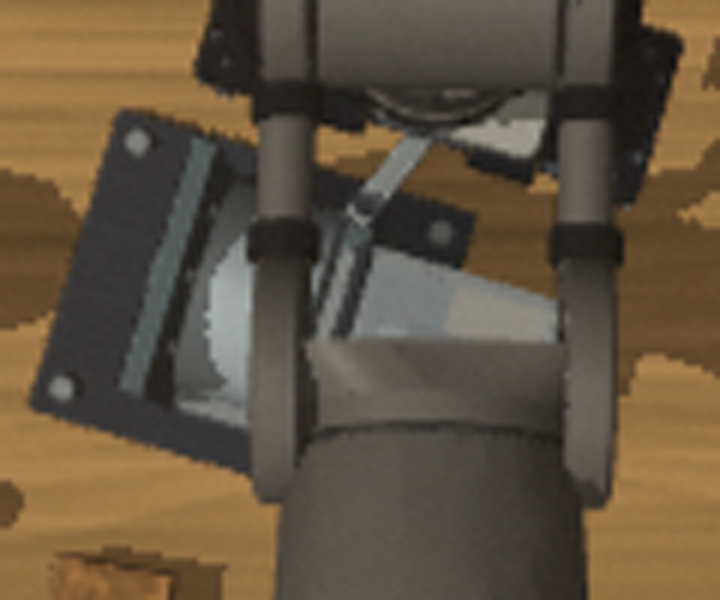

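{"api": "arm_command", "payload": {
  "plan": [
    {"tx": 0, "ty": 0, "tz": 0, "wx": 0, "wy": 0, "wz": 0, "jaw": 0.1},
    {"tx": 0, "ty": 0.41, "tz": -1.1, "wx": 0, "wy": 0, "wz": 0, "jaw": 0.1},
    {"tx": 0, "ty": 0, "tz": 0, "wx": 0, "wy": 0, "wz": 0, "jaw": -1},
    {"tx": 0, "ty": 0, "tz": 0, "wx": 0, "wy": 0, "wz": 0, "jaw": -1},
    {"tx": 0, "ty": 0, "tz": 0, "wx": 0, "wy": 0, "wz": 0, "jaw": -1},
    {"tx": 0, "ty": 0, "tz": 0, "wx": 0, "wy": 0, "wz": 0, "jaw": -1},
    {"tx": 0, "ty": 0, "tz": 0, "wx": 0, "wy": 0, "wz": 0, "jaw": -1},
    {"tx": 0, "ty": 0, "tz": 0, "wx": 0, "wy": 0, "wz": 0, "jaw": -1},
    {"tx": 0, "ty": 0, "tz": 0, "wx": 0, "wy": 0, "wz": 0, "jaw": -1}
  ]
}}

```text
time: 5.95
tool_pos: [660.6, 64.0, 237.7]
tcp_rot: [0.617, 1.57, 1.909]
contact_force: [0.1, 2.3, -0.2]
grip_width: 11.3
```

```bash
python3 -c "
from h import *
st()"
```

```text
t 5.95 rig TCP [ -65.67 -101.21  237.66] F rig [ 2.23  0.54 -0.21] w 11.3
axes in rig (cols x,y,z)
 [[ 5.e-04 -8.e-04  1.e+00]
 [ 3.e-04  1.e+00  8.e-04]
 [-1.e+00  3.e-04  5.e-04]] j [-0.02  0.61  1.11  0.    1.42 -1.31]
```

{"api": "arm_command", "payload": {
  "plan": [
    {"tx": 0, "ty": -0.12, "tz": 0.22, "wx": 0, "wy": 0, "wz": 0, "jaw": -1},
    {"tx": 0, "ty": -0.12, "tz": 0.24, "wx": 0, "wy": 0, "wz": 0, "jaw": -1},
    {"tx": 0, "ty": 0, "tz": 0, "wx": 0, "wy": 0, "wz": 0, "jaw": -1}
  ]
}}

```text
time: 6.25
tool_pos: [664.0, 67.3, 237.5]
tcp_rot: [2.161, 1.57, -2.829]
contact_force: [-3.4, 0.4, 1.3]
grip_width: 11.1
```

```bash
python3 -c "
from h import *
st()"
```

```text
t 6.25 rig TCP [ -61.5  -103.59  237.54] F rig [-0.6   3.41  1.29] w 11.1
axes in rig (cols x,y,z)
 [[-7.e-04 -8.e-04  1.e+00]
 [ 1.e-03  1.e+00  8.e-04]
 [-1.e+00  1.e-03 -7.e-04]] j [-0.01  0.62  1.1  -0.    1.43 -1.31]
```

It moves freely, so it isn't at the stop yet. I'll continue along the arc at a gentler pace.

{"api": "arm_command", "payload": {
  "plan": [
    {"tx": 0, "ty": -0.17, "tz": 0.47, "wx": 0, "wy": 0, "wz": 0, "jaw": -1},
    {"tx": 0, "ty": -0.12, "tz": 0.48, "wx": 0, "wy": 0, "wz": 0, "jaw": -1},
    {"tx": 0, "ty": 0, "tz": 0, "wx": 0, "wy": 0, "wz": 0, "jaw": -1}
  ]
}}

```text
time: 6.55
tool_pos: [670.7, 75.5, 237.8]
tcp_rot: [-1.601, 1.569, -0.309]
contact_force: [0.5, -3.9, -0.1]
grip_width: 11.3
```

```bash
python3 -c "
from h import *
st()"
```

```text
t 6.55 rig TCP [ -51.81 -107.71  237.75] F rig [-3.64 -1.54 -0.05] w 11.3
axes in rig (cols x,y,z)
 [[-1.0e-04 -5.0e-04  1.0e+00]
 [-2.2e-03  1.0e+00  5.0e-04]
 [-1.0e+00 -2.2e-03 -1.0e-04]] j [-0.    0.63  1.07 -0.    1.43 -1.29]
```

{"api": "arm_command", "payload": {
  "plan": [
    {"tx": 0, "ty": -0.07, "tz": 0.4, "wx": 0, "wy": 0, "wz": 0, "jaw": -1},
    {"tx": 0, "ty": 0, "tz": 0, "wx": 0, "wy": 0, "wz": 0, "jaw": -1}
  ]
}}

```text
time: 6.75
tool_pos: [672.7, 78.7, 237.8]
tcp_rot: [-1.613, 1.567, -0.321]
contact_force: [2.6, -4.2, -1.0]
grip_width: 10.9
```

```bash
python3 -c "
from h import *
st()"
```

```text
t 6.75 rig TCP [ -48.14 -108.82  237.81] F rig [-3.32 -3.65 -1.  ] w 10.9
axes in rig (cols x,y,z)
 [[-1.0e-04 -1.0e-04  1.0e+00]
 [-3.3e-03  1.0e+00  1.0e-04]
 [-1.0e+00 -3.3e-03 -1.0e-04]] j [ 0.    0.64  1.06 -0.    1.44 -1.29]
```

{"api": "arm_command", "payload": {
  "plan": [
    {"tx": 0, "ty": 0, "tz": 0.4, "wx": 0, "wy": 0, "wz": 0, "jaw": -1},
    {"tx": 0, "ty": 0, "tz": 0, "wx": 0, "wy": 0, "wz": 0, "jaw": -1}
  ]
}}

```text
time: 6.95
tool_pos: [674.0, 82.4, 237.9]
tcp_rot: [-1.598, 1.567, -0.306]
contact_force: [4.7, -4.0, -1.1]
grip_width: 11.6
```

```bash
python3 -c "
from h import *
st()"
```

```text
t 6.95 rig TCP [ -44.22 -108.98  237.89] F rig [-2.57 -5.58 -1.15] w 11.6
axes in rig (cols x,y,z)
 [[-1.0e-04 -0.0e+00  1.0e+00]
 [-3.8e-03  1.0e+00  0.0e+00]
 [-1.0e+00 -3.8e-03 -1.0e-04]] j [ 0.01  0.64  1.06 -0.    1.44 -1.28]
```

{"api": "arm_command", "payload": {
  "plan": [
    {"tx": 0, "ty": 0, "tz": 0.4, "wx": 0, "wy": 0, "wz": 0, "jaw": -1},
    {"tx": 0, "ty": 0, "tz": 0, "wx": 0, "wy": 0, "wz": 0, "jaw": -1}
  ]
}}

```text
time: 7.15
tool_pos: [674.4, 83.1, 237.8]
tcp_rot: [-2.672, 1.564, -1.382]
contact_force: [1.4, -14.1, -0.1]
grip_width: 10.9
```

```bash
python3 -c "
from h import *
st()
s=imaging.capture('top')[140:240,210:330]; cv2.imwrite('pics/t4.png',cv2.resize(s,None,fx=6,fy=6,interpolation=cv2.INTER_CUBIC))"
```

```text
t 7.15 rig TCP [ -43.43 -109.19  237.84] F rig [-13.14  -5.19  -0.15] w 10.9
axes in rig (cols x,y,z)
 [[-0.0058  0.0017  1.    ]
 [-0.0029  1.     -0.0017]
 [-1.     -0.0029 -0.0058]] j [ 0.01  0.64  1.05 -0.01  1.44 -1.28]
```

View pics/t4.png

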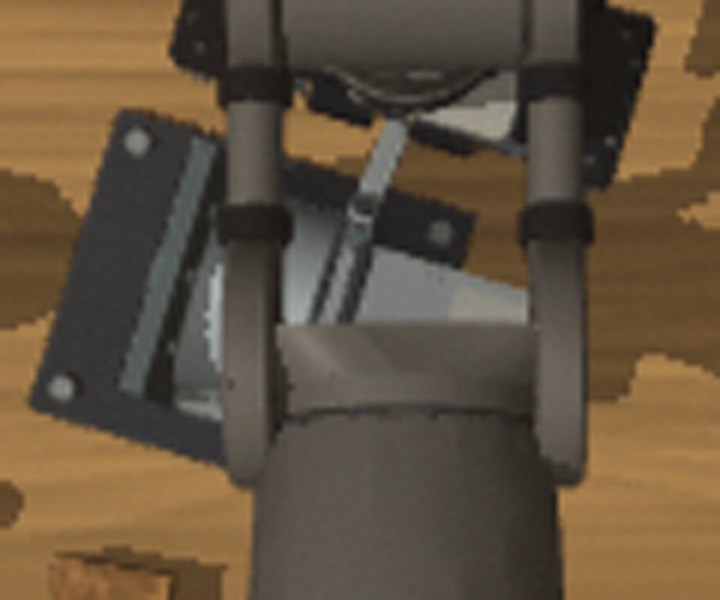

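The force jumped to 13 N at 266°, about 2.26 rad from the start, so the lever is against its stop. I'll release, lift and move over the rod.

{"api": "arm_command", "payload": {
  "plan": [
    {"tx": 0, "ty": 0, "tz": 0, "wx": 0, "wy": 0, "wz": 0, "jaw": 0},
    {"tx": 0, "ty": 0, "tz": 0, "wx": 0, "wy": 0, "wz": 0, "jaw": 0},
    {"tx": 0, "ty": 0, "tz": 0, "wx": 0, "wy": 0, "wz": 0, "jaw": 0},
    {"tx": -1, "ty": 0, "tz": 0, "wx": 0, "wy": 0, "wz": 0, "jaw": 0},
    {"tx": -2, "ty": 0, "tz": 0, "wx": 0, "wy": 0, "wz": 0, "jaw": 0},
    {"tx": -2, "ty": 0, "tz": 0, "wx": 0, "wy": 0, "wz": 0, "jaw": 0},
    {"tx": -1, "ty": 0.5, "tz": -0.2, "wx": 0, "wy": 0, "wz": 0, "jaw": -0.2},
    {"tx": 0, "ty": 3, "tz": -1.5, "wx": 0, "wy": 0, "wz": 0, "jaw": -0.2},
    {"tx": 0, "ty": 3, "tz": -1.5, "wx": 0, "wy": 0, "wz": 0, "jaw": -0.2},
    {"tx": 0, "ty": 3, "tz": -1.5, "wx": 0, "wy": 0, "wz": 0, "jaw": -0.2},
    {"tx": 0, "ty": 3, "tz": -1.5, "wx": 0, "wy": 0, "wz": 0, "jaw": -0.2},
    {"tx": 0, "ty": 3, "tz": -1.5, "wx": 0, "wy": 0, "wz": 0, "jaw": -0.2},
    {"tx": 0, "ty": 2.5, "tz": -1.3, "wx": 0, "wy": 0, "wz": 0, "jaw": -0.2},
    {"tx": 0, "ty": 0, "tz": 0, "wx": 0, "wy": 0, "wz": 0, "jaw": -0.2},
    {"tx": 0, "ty": 0, "tz": 0, "wx": 0, "wy": 0, "wz": 0, "jaw": -0.2}
  ]
}}

```text
time: 8.7
tool_pos: [475.7, 50.2, 298.5]
tcp_rot: [-1.154, 1.569, 0.138]
contact_force: [0.7, -0.1, -0.0]
grip_width: 37.1
```

```bash
python3 -c "
from h import *
st(); print(need([-130,72,197]))
s=imaging.capture('side')[110:230,200:360]; cv2.imwrite('pics/s5.png',cv2.resize(s,None,fx=5,fy=5,interpolation=cv2.INTER_CUBIC))
s=imaging.capture('top')[140:240,210:330]; cv2.imwrite('pics/t5.png',cv2.resize(s,None,fx=6,fy=6,interpolation=cv2.INTER_CUBIC))"
```

```text
t 8.7 rig TCP [-129.89   72.7   298.49] F rig [ 0.1  -0.7  -0.03] w 37.1
axes in rig (cols x,y,z)
 [[ 8.0e-04 -5.0e-04  1.0e+00]
 [-1.8e-03  1.0e+00  5.0e-04]
 [-1.0e+00 -1.8e-03  8.0e-04]] j [-0.06  0.22  1.56  0.    1.36 -1.35]
[10.15 -0.05 -0.02]
```

View pics/s5.png

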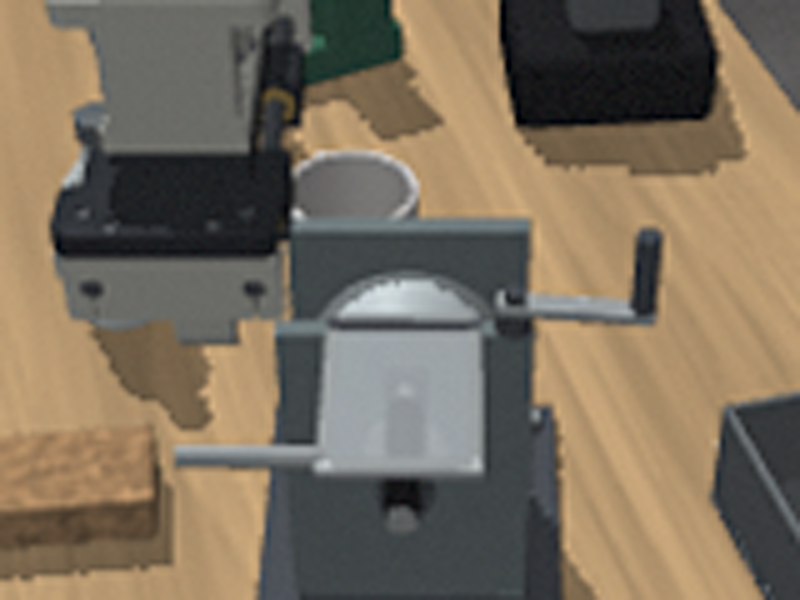

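View pics/t5.png

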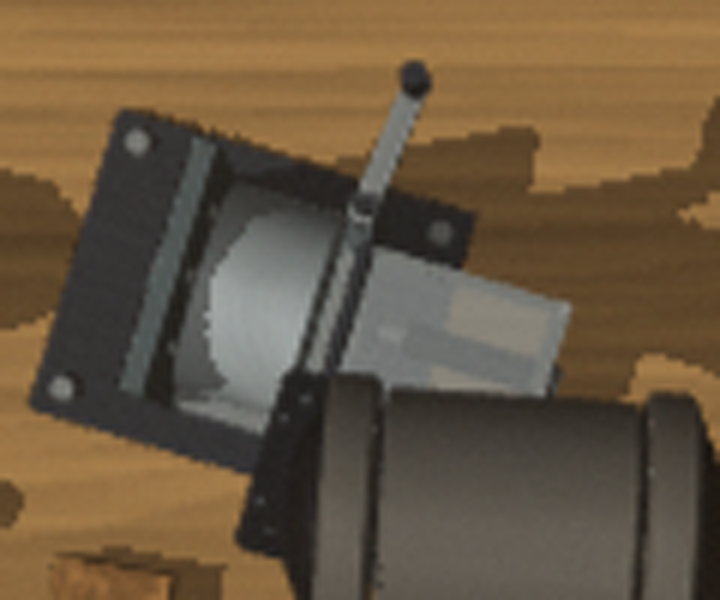

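The pictures show the lever pointing straight out of the cheek's side, pin top at (650,235) in side and (413,78) in top. Now I'll lower onto the rod and close.

{"api": "arm_command", "payload": {
  "plan": [
    {"tx": 2, "ty": 0, "tz": 0, "wx": 0, "wy": 0, "wz": 0, "jaw": -0.2},
    {"tx": 2.5, "ty": 0, "tz": 0, "wx": 0, "wy": 0, "wz": 0, "jaw": -0.2},
    {"tx": 2.5, "ty": 0, "tz": 0, "wx": 0, "wy": 0, "wz": 0, "jaw": -0.2},
    {"tx": 1.5, "ty": 0, "tz": 0, "wx": 0, "wy": 0, "wz": 0, "jaw": -0.2},
    {"tx": 1, "ty": 0, "tz": 0, "wx": 0, "wy": 0, "wz": 0, "jaw": -0.2},
    {"tx": 0.6, "ty": 0, "tz": 0, "wx": 0, "wy": 0, "wz": 0, "jaw": -0.2},
    {"tx": 0, "ty": 0, "tz": 0, "wx": 0, "wy": 0, "wz": 0, "jaw": -1},
    {"tx": 0, "ty": 0, "tz": 0, "wx": 0, "wy": 0, "wz": 0, "jaw": -1},
    {"tx": 0, "ty": 0, "tz": 0, "wx": 0, "wy": 0, "wz": 0, "jaw": -1},
    {"tx": 0, "ty": 0, "tz": 0, "wx": 0, "wy": 0, "wz": 0, "jaw": -1},
    {"tx": 0, "ty": 0, "tz": 0, "wx": 0, "wy": 0, "wz": 0, "jaw": -1},
    {"tx": 0, "ty": 0, "tz": 0, "wx": 0, "wy": 0, "wz": 0, "jaw": -1}
  ]
}}

```text
time: 10.0
tool_pos: [476.6, 51.2, 197.4]
tcp_rot: [-0.599, 1.567, 0.693]
contact_force: [1.8, 6.4, 0.1]
grip_width: 8.6
```

```bash
python3 -c "
from h import *
st()
a=np.radians(np.arange(0,161,8)); p=np.c_[-45-85*np.cos(a),194+85*np.sin(a)]
for d,x in zip(np.diff(p,axis=0)/10,np.degrees(a[1:])): print('deg %.1f tx %.2f tz %.2f'%(x,-d[1],d[0]))"
```

```text
t 10.0 rig TCP [-128.67   72.08  197.44] F rig [6.6  0.06 0.12] w 8.6
axes in rig (cols x,y,z)
 [[ 3.1e-03 -2.0e-04  1.0e+00]
 [-2.1e-03  1.0e+00  2.0e-04]
 [-1.0e+00 -2.1e-03  3.1e-03]] j [-0.05  0.31  1.73  0.    1.1  -1.35]
deg 8.0 tx -1.18 tz 0.08
deg 16.0 tx -1.16 tz 0.25
deg 24.0 tx -1.11 tz 0.41
deg 32.0 tx -1.05 tz 0.56
deg 40.0 tx -0.96 tz 0.70
deg 48.0 tx -0.85 tz 0.82
deg 56.0 tx -0.73 tz 0.93
deg 64.0 tx -0.59 tz 1.03
deg 72.0 tx -0.44 tz 1.10
deg 80.0 tx -0.29 tz 1.15
deg 88.0 tx -0.12 tz 1.18
deg 96.0 tx 0.04 tz 1.19
deg 104.0 tx 0.21 tz 1.17
deg 112.0 tx 0.37 tz 1.13
deg 120.0 tx 0.52 tz 1.07
deg 128.0 tx 0.66 tz 0.98
deg 136.0 tx 0.79 tz 0.88
deg 144.0 tx 0.91 tz 0.76
deg 152.0 tx 1.01 tz 0.63
deg 160.0 tx 1.08 tz 0.48
```

Gripped: opening 8.6 mm on the 10 mm rod. The rod sits about 1.3 mm further in +x than expected. Now I'll swing the flap up.

{"api": "arm_command", "payload": {
  "plan": [
    {"tx": 0, "ty": 0, "tz": 0.13, "wx": 0, "wy": 0, "wz": 0, "jaw": -1},
    {"tx": -1.18, "ty": 0, "tz": 0.08, "wx": 0, "wy": 0, "wz": 0, "jaw": -1},
    {"tx": -1.16, "ty": 0, "tz": 0.25, "wx": 0, "wy": 0, "wz": 0, "jaw": -1},
    {"tx": -1.11, "ty": 0, "tz": 0.41, "wx": 0, "wy": 0, "wz": 0, "jaw": -1},
    {"tx": -1.05, "ty": 0, "tz": 0.56, "wx": 0, "wy": 0, "wz": 0, "jaw": -1},
    {"tx": -0.96, "ty": 0, "tz": 0.7, "wx": 0, "wy": 0, "wz": 0, "jaw": -1},
    {"tx": 0, "ty": 0, "tz": 0, "wx": 0, "wy": 0, "wz": 0, "jaw": -1}
  ]
}}

```text
time: 10.7
tool_pos: [481.7, 69.6, 253.4]
tcp_rot: [-2.494, 1.567, -1.202]
contact_force: [-3.1, -9.1, 6.0]
grip_width: 8.8
```

```bash
python3 -c "
from h import *
st()
a=np.radians(40); print([-43.7-85*np.cos(a),197.4+85*np.sin(a)])"
```

```text
t 10.7 rig TCP [-109.54   72.33  253.43] F rig [-9.55  0.48  5.95] w 8.8
axes in rig (cols x,y,z)
 [[-2.7e-03 -9.0e-04  1.0e+00]
 [-2.0e-03  1.0e+00  9.0e-04]
 [-1.0e+00 -2.0e-03 -2.7e-03]] j [-0.01  0.27  1.62 -0.    1.26 -1.3 ]
[np.float64(-108.81377766511314), np.float64(252.03694682335583)]
```

{"api": "arm_command", "payload": {
  "plan": [
    {"tx": -0.85, "ty": 0, "tz": 0.75, "wx": 0, "wy": 0, "wz": 0, "jaw": -1},
    {"tx": -0.73, "ty": 0, "tz": 0.9, "wx": 0, "wy": 0, "wz": 0, "jaw": -1},
    {"tx": -0.59, "ty": 0, "tz": 1.0, "wx": 0, "wy": 0, "wz": 0, "jaw": -1},
    {"tx": -0.44, "ty": 0, "tz": 1.1, "wx": 0, "wy": 0, "wz": 0, "jaw": -1},
    {"tx": -0.29, "ty": 0, "tz": 1.15, "wx": 0, "wy": 0, "wz": 0, "jaw": -1},
    {"tx": -0.12, "ty": 0, "tz": 1.18, "wx": 0, "wy": 0, "wz": 0, "jaw": -1},
    {"tx": 0, "ty": 0, "tz": 0, "wx": 0, "wy": 0, "wz": 0, "jaw": -1}
  ]
}}

```text
time: 11.4
tool_pos: [499.2, 129.9, 283.4]
tcp_rot: [-1.205, 1.567, 0.088]
contact_force: [-0.5, -1.7, 8.8]
grip_width: 9.1
```

```bash
python3 -c "
from h import *
st()"
```

```text
t 11.4 rig TCP [-46.81  72.05 283.42] F rig [-1.77  0.02  8.79] w 9.1
axes in rig (cols x,y,z)
 [[ 0.0013 -0.0016  1.    ]
 [-0.0035  1.      0.0016]
 [-1.     -0.0035  0.0013]] j [ 0.11  0.3   1.49 -0.    1.35 -1.19]
```

{"api": "arm_command", "payload": {
  "plan": [
    {"tx": 0.04, "ty": 0, "tz": 1.19, "wx": 0, "wy": 0, "wz": 0, "jaw": -1},
    {"tx": 0.21, "ty": 0, "tz": 1.17, "wx": 0, "wy": 0, "wz": 0, "jaw": -1},
    {"tx": 0.37, "ty": 0, "tz": 1.13, "wx": 0, "wy": 0, "wz": 0, "jaw": -1},
    {"tx": 0.52, "ty": 0, "tz": 1.07, "wx": 0, "wy": 0, "wz": 0, "jaw": -1},
    {"tx": 0.66, "ty": 0, "tz": 0.98, "wx": 0, "wy": 0, "wz": 0, "jaw": -1},
    {"tx": 0.79, "ty": 0, "tz": 0.88, "wx": 0, "wy": 0, "wz": 0, "jaw": -1},
    {"tx": 0, "ty": 0, "tz": 0, "wx": 0, "wy": 0, "wz": 0, "jaw": -1}
  ]
}}

```text
time: 12.1
tool_pos: [517.1, 191.9, 254.3]
tcp_rot: [-0.821, 1.57, 0.472]
contact_force: [6.3, -0.5, -0.1]
grip_width: 9.0
```

```bash
python3 -c "
from h import *
st()
s=imaging.capture('side')[90:230,180:360]; cv2.imwrite('pics/s6.png',cv2.resize(s,None,fx=4,fy=4,interpolation=cv2.INTER_CUBIC))"
```

```text
t 12.1 rig TCP [ 17.75  71.97 254.25] F rig [ 1.29 -6.17 -0.14] w 9.0
axes in rig (cols x,y,z)
 [[ 9.0e-04 -1.2e-03  1.0e+00]
 [-9.0e-04  1.0e+00  1.2e-03]
 [-1.0e+00 -9.0e-04  9.0e-04]] j [ 0.22  0.39  1.44  0.    1.31 -1.08]
```

View pics/s6.png

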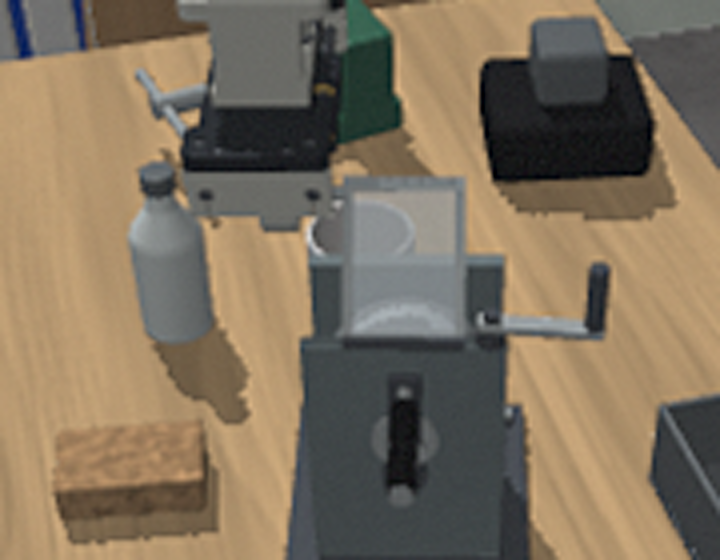

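Flap past upright, now about 136°. I'll carry it to 152° and let go.

{"api": "arm_command", "payload": {
  "plan": [
    {"tx": 0.91, "ty": 0, "tz": 0.76, "wx": 0, "wy": 0, "wz": 0, "jaw": -1},
    {"tx": 1.01, "ty": 0, "tz": 0.63, "wx": 0, "wy": 0, "wz": 0, "jaw": -1},
    {"tx": 0, "ty": 0, "tz": 0, "wx": 0, "wy": 0, "wz": 0, "jaw": -1},
    {"tx": 0, "ty": 0, "tz": 0, "wx": 0, "wy": 0, "wz": 0, "jaw": 0},
    {"tx": 0, "ty": 0, "tz": 0, "wx": 0, "wy": 0, "wz": 0, "jaw": 0},
    {"tx": 0, "ty": 0, "tz": 0, "wx": 0, "wy": 0, "wz": 0, "jaw": 0},
    {"tx": 0, "ty": 0, "tz": 0, "wx": 0, "wy": 0, "wz": 0, "jaw": 0},
    {"tx": 0, "ty": 0, "tz": 0, "wx": 0, "wy": 0, "wz": 0, "jaw": 0},
    {"tx": -1.5, "ty": 0, "tz": 0, "wx": 0, "wy": 0, "wz": 0, "jaw": 0},
    {"tx": -2.5, "ty": 0, "tz": 0, "wx": 0, "wy": 0, "wz": 0, "jaw": 0},
    {"tx": -2.5, "ty": 0, "tz": 0, "wx": 0, "wy": 0, "wz": 0, "jaw": 0},
    {"tx": 0, "ty": 0, "tz": 0, "wx": 0, "wy": 0, "wz": 0, "jaw": 0}
  ]
}}

```text
time: 13.35
tool_pos: [521.1, 204.4, 305.1]
tcp_rot: [-1.028, 1.564, 0.264]
contact_force: [-0.8, 0.1, 0.5]
grip_width: 46.3
```

```bash
python3 -c "
from h import *
st()
s=imaging.capture('side')[90:230,180:360]; cv2.imwrite('pics/s7.png',cv2.resize(s,None,fx=4.4,fy=4.2,interpolation=cv2.INTER_CUBIC))
s=imaging.capture('top')[140:240,210:330]; cv2.imwrite('pics/t7.png',cv2.resize(s,None,fx=6,fy=6,interpolation=cv2.INTER_CUBIC))
c=lambda P:rig2w(np.array(P),O,YAW)
for q in (-.6,-.4,-.2,0,.2,.4,.6):
  P=c([[-142,-50*np.sin(q),120+50*np.cos(q)]]); print(q,proj('side',P)-[180,90],proj('top',P))"
```

```text
t 13.35 rig TCP [ 30.82  71.62 305.12] F rig [-0.09  0.77  0.47] w 46.3
axes in rig (cols x,y,z)
 [[ 3.5e-03 -5.0e-04  1.0e+00]
 [-5.8e-03  1.0e+00  5.0e-04]
 [-1.0e+00 -5.8e-03  3.5e-03]] j [ 0.24  0.37  1.33  0.    1.44 -1.06]
-0.6 [[ 87.08948074 126.17742508]] [[299.08119407 213.3334113 ]]
-0.4 [[ 91.08540112 124.63638272]] [[300.03604344 210.21566423]]
-0.2 [[ 95.49960373 123.68309558]] [[301.05257164 206.83251359]]
0 [[100.13787934 123.36496718]] [[302.08652051 203.33095164]]
0.2 [[104.79275782 123.69828342]] [[303.09253293 199.86451923]]
0.4 [[109.25568193 124.66690672]] [[304.02666659 196.58480748]]
0.6 [[113.32930767 126.22343267]] [[304.84879653 193.63313931]]
```

View pics/s7.png

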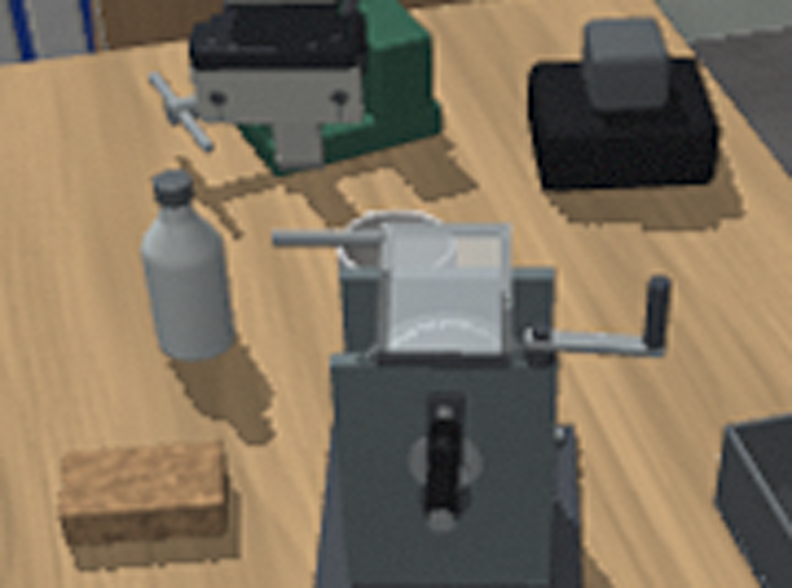

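View pics/t7.png

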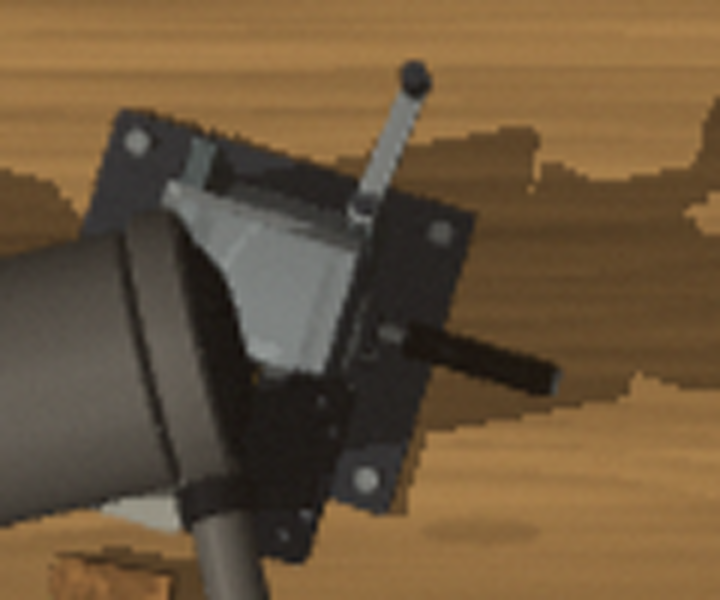

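Flap lies folded over the drum (rod at (330,237) in side). The handle tip is at (441,517) in that crop, which means q≈0. I'll move over the handle and turn the jaws 90°.

{"api": "arm_command", "payload": {
  "plan": [
    {"tx": 0, "ty": -1.2, "tz": -2.3, "wx": 0, "wy": 0, "wz": 0, "jaw": 0},
    {"tx": 0, "ty": -1.2, "tz": -2.3, "wx": 0, "wy": 0, "wz": 0, "jaw": 0},
    {"tx": 0, "ty": -1.2, "tz": -2.3, "wx": 0, "wy": 0, "wz": 0, "jaw": 0},
    {"tx": 0, "ty": -1.2, "tz": -2.3, "wx": 0, "wy": 0, "wz": 0, "jaw": 0},
    {"tx": 0, "ty": -1.2, "tz": -2.3, "wx": 0, "wy": 0, "wz": 0, "jaw": 0},
    {"tx": 0, "ty": -1.2, "tz": -2.3, "wx": 0, "wy": 0, "wz": 0, "jaw": 0},
    {"tx": 0, "ty": 0, "tz": 0, "wx": 0.1428, "wy": 0, "wz": 0, "jaw": 0},
    {"tx": 0, "ty": 0, "tz": 0, "wx": 0.1428, "wy": 0, "wz": 0, "jaw": 0},
    {"tx": 0, "ty": 0, "tz": 0, "wx": 0.1428, "wy": 0, "wz": 0, "jaw": 0},
    {"tx": 0, "ty": 0, "tz": 0, "wx": 0.1428, "wy": 0, "wz": 0, "jaw": 0},
    {"tx": 0, "ty": 0, "tz": 0, "wx": 0.1428, "wy": 0, "wz": 0, "jaw": 0},
    {"tx": 0, "ty": 0, "tz": 0, "wx": 0.1428, "wy": 0, "wz": 0, "jaw": 0},
    {"tx": 0, "ty": 0, "tz": 0, "wx": 0.1428, "wy": 0, "wz": 0, "jaw": 0},
    {"tx": 0, "ty": 0, "tz": 0, "wx": 0.1428, "wy": 0, "wz": 0, "jaw": 0},
    {"tx": 0, "ty": 0, "tz": 0, "wx": 0.1428, "wy": 0, "wz": 0, "jaw": 0},
    {"tx": 0, "ty": 0, "tz": 0, "wx": 0.1428, "wy": 0, "wz": 0, "jaw": 0},
    {"tx": 0, "ty": 0, "tz": 0, "wx": 0.1428, "wy": 0, "wz": 0, "jaw": 0},
    {"tx": 0, "ty": 0, "tz": 0, "wx": 0, "wy": 0, "wz": 0, "jaw": 0}
  ]
}}

```text
time: 15.25
tool_pos: [550.6, 51.5, 300.0]
tcp_rot: [-2.938, 1.568, 3.065]
contact_force: [0.4, -0.5, -1.1]
grip_width: 45.9
```

```bash
python3 -c "
from h import *
st(); print(need([-108,0,173]))"
```

```text
t 15.25 rig TCP [-107.97    1.12  300.02] F rig [-0.39 -0.5  -1.07] w 45.9
axes in rig (cols x,y,z)
 [[-5.0e-04  1.0e+00 -8.0e-04]
 [ 2.6e-03 -8.0e-04 -1.0e+00]
 [-1.0e+00 -5.0e-04 -2.6e-03]] j [-0.05  0.36  1.35  0.    1.43  0.23]
[12.7   0.    0.14]
```

{"api": "arm_command", "payload": {
  "plan": [
    {"tx": 2, "ty": 0, "tz": 0.1, "wx": 0, "wy": 0, "wz": 0, "jaw": 0},
    {"tx": 3, "ty": 0, "tz": 0, "wx": 0, "wy": 0, "wz": 0, "jaw": 0},
    {"tx": 3, "ty": 0, "tz": 0, "wx": 0, "wy": 0, "wz": 0, "jaw": 0},
    {"tx": 2, "ty": 0, "tz": 0, "wx": 0, "wy": 0, "wz": 0, "jaw": 0},
    {"tx": 1.5, "ty": 0, "tz": 0, "wx": 0, "wy": 0, "wz": 0, "jaw": 0},
    {"tx": 0.8, "ty": 0, "tz": 0, "wx": 0, "wy": 0, "wz": 0, "jaw": 0},
    {"tx": 0.4, "ty": 0, "tz": 0, "wx": 0, "wy": 0, "wz": 0, "jaw": 0},
    {"tx": 0, "ty": 0, "tz": 0, "wx": 0, "wy": 0, "wz": 0, "jaw": -1},
    {"tx": 0, "ty": 0, "tz": 0, "wx": 0, "wy": 0, "wz": 0, "jaw": -1},
    {"tx": 0, "ty": 0, "tz": 0, "wx": 0, "wy": 0, "wz": 0, "jaw": -1},
    {"tx": 0, "ty": 0, "tz": 0, "wx": 0, "wy": 0, "wz": 0, "jaw": -1},
    {"tx": 0, "ty": 0, "tz": 0, "wx": 0, "wy": 0, "wz": 0, "jaw": -1},
    {"tx": 0, "ty": 0, "tz": 0, "wx": 0, "wy": 0, "wz": 0, "jaw": -1},
    {"tx": 0, "ty": 0, "tz": 0, "wx": 0, "wy": 0, "wz": 0, "jaw": -1},
    {"tx": 0, "ty": 0, "tz": 0, "wx": 0, "wy": 0, "wz": 0, "jaw": -1}
  ]
}}

```text
time: 16.75
tool_pos: [551.3, 51.5, 174.6]
tcp_rot: [-3.123, 1.569, 2.882]
contact_force: [-6.1, 0.8, 4.5]
grip_width: 15.1
```

```bash
python3 -c "
from h import *
st()
s=imaging.capture('side')[90:230,180:360]; cv2.imwrite('pics/s8.png',cv2.resize(s,None,fx=4.4,fy=4.2,interpolation=cv2.INTER_CUBIC))"
```

```text
t 16.75 rig TCP [-107.75    0.4   174.62] F rig [-0.91  6.05  4.53] w 15.1
axes in rig (cols x,y,z)
 [[-0.0e+00  1.0e+00  8.0e-04]
 [ 1.6e-03  8.0e-04 -1.0e+00]
 [-1.0e+00 -0.0e+00 -1.6e-03]] j [-0.05  0.46  1.55  0.    1.13  0.23]
```

View pics/s8.png

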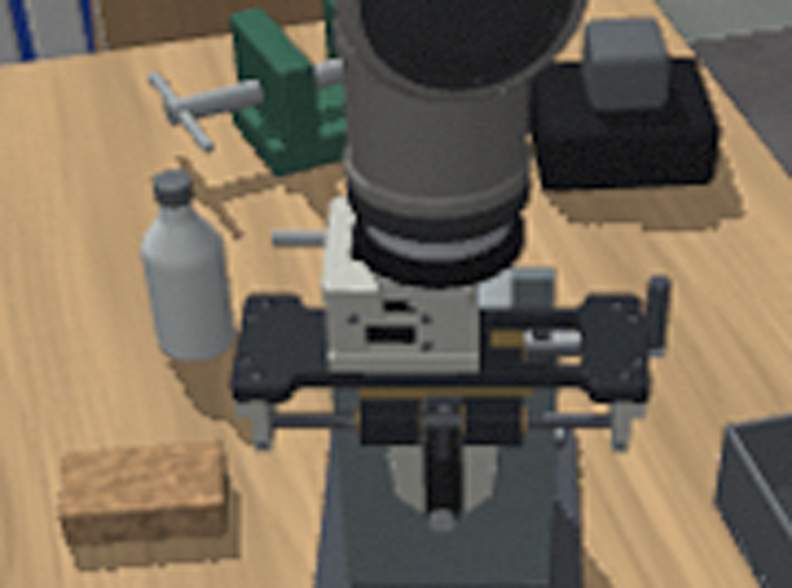

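Gripped: 15.1 mm on the 16 mm bar. I'll prepare a table of the circle (16 calls of 22.5°, 6 rows each).

```bash
cat > log.py <<'E'
from h import *
import json,os
o=readout.get_obs(); Z=R.from_euler('z',-YAW)
p=Z.apply(o['tool_pos']-O); F=Z.apply(o['contact_force'])
L=json.load(open('log.json')) if os.path.exists('log.json') else []
q=np.arctan2(-p[1],p[2]-123); Ft=F@np.array([0,np.cos(q),np.sin(q)]); Fr=F@np.array([0,-np.sin(q),np.cos(q)])
L.append([o['time'],*p,*F]); json.dump(L,open('log.json','w'))
print('t %.2f q %.3f (%.1f deg) r %.1f Fres %.2f Frad %.2f Fx %.2f x %.1f w %.1f'%(o['time'],q,np.degrees(q),np.hypot(p[1],p[2]-123),Ft,Fr,F[0],p[0],o['grip_width']))
E
python3 -c "
import numpy as np
a=np.radians(np.arange(97)*3.75); tz=np.round(5*np.sin(a),2); tx=np.round(-5*np.cos(a),2)
for k in range(16):
  print(k,' '.join('(%.2f,%.2f)'%(tx[i+1]-tx[i],tz[i+1]-tz[i]) for i in range(6*k,6*k+6)))" ; python3 log.py
```

```text
0 (0.01,0.33) (0.03,0.32) (0.06,0.33) (0.07,0.31) (0.10,0.32) (0.11,0.30)
1 (0.14,0.30) (0.15,0.29) (0.17,0.28) (0.19,0.26) (0.21,0.26) (0.22,0.24)
2 (0.24,0.22) (0.26,0.21) (0.26,0.19) (0.28,0.17) (0.29,0.15) (0.30,0.14)
3 (0.30,0.11) (0.32,0.10) (0.31,0.07) (0.33,0.06) (0.32,0.03) (0.33,0.01)
4 (0.33,-0.01) (0.32,-0.03) (0.33,-0.06) (0.31,-0.07) (0.32,-0.10) (0.30,-0.11)
5 (0.30,-0.14) (0.29,-0.15) (0.28,-0.17) (0.26,-0.19) (0.26,-0.21) (0.24,-0.22)
6 (0.22,-0.24) (0.21,-0.26) (0.19,-0.26) (0.17,-0.28) (0.15,-0.29) (0.14,-0.30)
7 (0.11,-0.30) (0.10,-0.32) (0.07,-0.31) (0.06,-0.33) (0.03,-0.32) (0.01,-0.33)
8 (-0.01,-0.33) (-0.03,-0.32) (-0.06,-0.33) (-0.07,-0.31) (-0.10,-0.32) (-0.11,-0.30)
9 (-0.14,-0.30) (-0.15,-0.29) (-0.17,-0.28) (-0.19,-0.26) (-0.21,-0.26) (-0.22,-0.24)
10 (-0.24,-0.22) (-0.26,-0.21) (-0.26,-0.19) (-0.28,-0.17) (-0.29,-0.15) (-0.30,-0.14)
11 (-0.30,-0.11) (-0.32,-0.10) (-0.31,-0.07) (-0.33,-0.06) (-0.32,-0.03) (-0.33,-0.01)
12 (-0.33,0.01) (-0.32,0.03) (-0.33,0.06) (-0.31,0.07) (-0.32,0.10) (-0.30,0.11)
13 (-0.30,0.14) (-0.29,0.15) (-0.28,0.17) (-0.26,0.19) (-0.26,0.21) (-0.24,0.22)
14 (-0.22,0.24) (-0.21,0.26) (-0.19,0.26) (-0.17,0.28) (-0.15,0.29) (-0.14,0.30)
15 (-0.11,0.30) (-0.10,0.32) (-0.07,0.31) (-0.06,0.33) (-0.03,0.32) (-0.01,0.33)
t 16.80 q -0.008 (-0.5 deg) r 51.6 Fres 6.47 Frad 5.23 Fx -0.01 x -107.8 w 15.2
```

{"api": "arm_command", "payload": {
  "plan": [
    {"tx": 0.01, "ty": 0, "tz": 0.33, "wx": 0, "wy": 0, "wz": 0, "jaw": -1},
    {"tx": 0.03, "ty": 0, "tz": 0.32, "wx": 0, "wy": 0, "wz": 0, "jaw": -1},
    {"tx": 0.06, "ty": 0, "tz": 0.33, "wx": 0, "wy": 0, "wz": 0, "jaw": -1},
    {"tx": 0.07, "ty": 0, "tz": 0.31, "wx": 0, "wy": 0, "wz": 0, "jaw": -1},
    {"tx": 0.1, "ty": 0, "tz": 0.32, "wx": 0, "wy": 0, "wz": 0, "jaw": -1},
    {"tx": 0.11, "ty": 0, "tz": 0.3, "wx": 0, "wy": 0, "wz": 0, "jaw": -1}
  ]
}}

```text
time: 17.4
tool_pos: [569.2, 46.4, 170.6]
tcp_rot: [-3.044, 1.568, 2.961]
contact_force: [-6.9, 2.6, 3.4]
grip_width: 15.1
```

```bash
python3 log.py
```

```text
t 17.40 q 0.365 (20.9 deg) r 50.9 Fres 8.10 Frad 0.60 Fx 0.56 x -107.8 w 15.1
```

{"api": "arm_command", "payload": {
  "plan": [
    {"tx": 0.14, "ty": 0, "tz": 0.3, "wx": 0, "wy": 0, "wz": 0, "jaw": -1},
    {"tx": 0.15, "ty": 0, "tz": 0.29, "wx": 0, "wy": 0, "wz": 0, "jaw": -1},
    {"tx": 0.17, "ty": 0, "tz": 0.28, "wx": 0, "wy": 0, "wz": 0, "jaw": -1},
    {"tx": 0.19, "ty": 0, "tz": 0.26, "wx": 0, "wy": 0, "wz": 0, "jaw": -1},
    {"tx": 0.21, "ty": 0, "tz": 0.26, "wx": 0, "wy": 0, "wz": 0, "jaw": -1},
    {"tx": 0.22, "ty": 0, "tz": 0.24, "wx": 0, "wy": 0, "wz": 0, "jaw": -1}
  ]
}}

```text
time: 18.0
tool_pos: [584.7, 41.8, 159.4]
tcp_rot: [-3.014, 1.567, 2.991]
contact_force: [-7.1, 1.8, 2.3]
grip_width: 15.0
```

```bash
python3 log.py
```

```text
t 18.00 q 0.756 (43.3 deg) r 50.1 Fres 6.93 Frad -3.39 Fx -0.23 x -107.9 w 15.0
```

{"api": "arm_command", "payload": {
  "plan": [
    {"tx": 0.24, "ty": 0, "tz": 0.22, "wx": 0, "wy": 0, "wz": 0, "jaw": -1},
    {"tx": 0.26, "ty": 0, "tz": 0.21, "wx": 0, "wy": 0, "wz": 0, "jaw": -1},
    {"tx": 0.26, "ty": 0, "tz": 0.19, "wx": 0, "wy": 0, "wz": 0, "jaw": -1},
    {"tx": 0.28, "ty": 0, "tz": 0.17, "wx": 0, "wy": 0, "wz": 0, "jaw": -1},
    {"tx": 0.29, "ty": 0, "tz": 0.15, "wx": 0, "wy": 0, "wz": 0, "jaw": -1},
    {"tx": 0.3, "ty": 0, "tz": 0.14, "wx": 0, "wy": 0, "wz": 0, "jaw": -1}
  ]
}}

```text
time: 18.6
tool_pos: [594.9, 38.9, 143.0]
tcp_rot: [-3.002, 1.567, 3.003]
contact_force: [-7.5, 1.5, 2.6]
grip_width: 15.5
```

```bash
python3 log.py
```

```text
t 18.60 q 1.153 (66.0 deg) r 49.2 Fres 5.49 Frad -5.87 Fx -0.62 x -107.9 w 15.5
```

{"api": "arm_command", "payload": {
  "plan": [
    {"tx": 0.3, "ty": 0, "tz": 0.05, "wx": 0, "wy": 0, "wz": 0, "jaw": -1},
    {"tx": 0.32, "ty": 0, "tz": 0.05, "wx": 0, "wy": 0, "wz": 0, "jaw": -1},
    {"tx": 0.31, "ty": 0, "tz": 0.07, "wx": 0, "wy": 0, "wz": 0, "jaw": -1},
    {"tx": 0.33, "ty": 0, "tz": 0.06, "wx": 0, "wy": 0, "wz": 0, "jaw": -1},
    {"tx": 0.32, "ty": 0, "tz": 0.03, "wx": 0, "wy": 0, "wz": 0, "jaw": -1},
    {"tx": 0.33, "ty": 0, "tz": 0.01, "wx": 0, "wy": 0, "wz": 0, "jaw": -1}
  ]
}}

```text
time: 19.2
tool_pos: [598.2, 37.9, 124.3]
tcp_rot: [-2.957, 1.569, 3.048]
contact_force: [-6.0, 0.9, 3.1]
grip_width: 15.1
```

```bash
python3 log.py
```

```text
t 19.20 q 1.543 (88.4 deg) r 48.4 Fres 3.26 Frad -5.88 Fx -0.80 x -107.9 w 15.1
```

{"api": "arm_command", "payload": {
  "plan": [
    {"tx": 0.33, "ty": 0, "tz": -0.01, "wx": 0, "wy": 0, "wz": 0, "jaw": -1},
    {"tx": 0.32, "ty": 0, "tz": -0.03, "wx": 0, "wy": 0, "wz": 0, "jaw": -1},
    {"tx": 0.33, "ty": 0, "tz": -0.06, "wx": 0, "wy": 0, "wz": 0, "jaw": -1},
    {"tx": 0.31, "ty": 0, "tz": -0.07, "wx": 0, "wy": 0, "wz": 0, "jaw": -1},
    {"tx": 0.32, "ty": 0, "tz": -0.1, "wx": 0, "wy": 0, "wz": 0, "jaw": -1},
    {"tx": 0.3, "ty": 0, "tz": -0.11, "wx": 0, "wy": 0, "wz": 0, "jaw": -1}
  ]
}}

```text
time: 19.8
tool_pos: [594.5, 39.0, 105.4]
tcp_rot: [-2.982, 1.569, 3.023]
contact_force: [-6.2, 0.8, 5.7]
grip_width: 15.0
```

```bash
python3 log.py
```

```text
t 19.80 q 1.947 (111.6 deg) r 47.9 Fres 3.04 Frad -7.85 Fx -0.90 x -107.9 w 15.0
```

{"api": "arm_command", "payload": {
  "plan": [
    {"tx": 0.3, "ty": 0, "tz": -0.14, "wx": 0, "wy": 0, "wz": 0, "jaw": -1},
    {"tx": 0.29, "ty": 0, "tz": -0.15, "wx": 0, "wy": 0, "wz": 0, "jaw": -1},
    {"tx": 0.28, "ty": 0, "tz": -0.17, "wx": 0, "wy": 0, "wz": 0, "jaw": -1},
    {"tx": 0.26, "ty": 0, "tz": -0.19, "wx": 0, "wy": 0, "wz": 0, "jaw": -1},
    {"tx": 0.26, "ty": 0, "tz": -0.21, "wx": 0, "wy": 0, "wz": 0, "jaw": -1},
    {"tx": 0.24, "ty": 0, "tz": -0.22, "wx": 0, "wy": 0, "wz": 0, "jaw": -1}
  ]
}}

```text
time: 20.4
tool_pos: [584.4, 41.9, 89.6]
tcp_rot: [-3.011, 1.57, 2.994]
contact_force: [-7.1, 0.8, 8.0]
grip_width: 14.9
```

```bash
python3 log.py
```

```text
t 20.40 q 2.347 (134.5 deg) r 47.8 Fres 0.82 Frad -10.61 Fx -1.19 x -107.8 w 14.9
```

{"api": "arm_command", "payload": {
  "plan": [
    {"tx": 0.22, "ty": 0, "tz": -0.24, "wx": 0, "wy": 0, "wz": 0, "jaw": -1},
    {"tx": 0.21, "ty": 0, "tz": -0.26, "wx": 0, "wy": 0, "wz": 0, "jaw": -1},
    {"tx": 0.19, "ty": 0, "tz": -0.26, "wx": 0, "wy": 0, "wz": 0, "jaw": -1},
    {"tx": 0.17, "ty": 0, "tz": -0.28, "wx": 0, "wy": 0, "wz": 0, "jaw": -1},
    {"tx": 0.15, "ty": 0, "tz": -0.29, "wx": 0, "wy": 0, "wz": 0, "jaw": -1},
    {"tx": 0.14, "ty": 0, "tz": -0.3, "wx": 0, "wy": 0, "wz": 0, "jaw": -1}
  ]
}}

```text
time: 21.0
tool_pos: [570.1, 46.1, 79.2]
tcp_rot: [0.141, 1.568, -0.138]
contact_force: [-1.5, -0.3, 6.2]
grip_width: 15.2
```

```bash
python3 log.py
```

```text
t 21.00 q 2.729 (156.3 deg) r 47.8 Fres 1.21 Frad -6.26 Fx -0.72 x -107.8 w 15.2
```

{"api": "arm_command", "payload": {
  "plan": [
    {"tx": 0.11, "ty": 0, "tz": -0.3, "wx": 0, "wy": 0, "wz": 0, "jaw": -1},
    {"tx": 0.1, "ty": 0, "tz": -0.32, "wx": 0, "wy": 0, "wz": 0, "jaw": -1},
    {"tx": 0.07, "ty": 0, "tz": -0.31, "wx": 0, "wy": 0, "wz": 0, "jaw": -1},
    {"tx": 0.06, "ty": 0, "tz": -0.33, "wx": 0, "wy": 0, "wz": 0, "jaw": -1},
    {"tx": 0.03, "ty": 0, "tz": -0.32, "wx": 0, "wy": 0, "wz": 0, "jaw": -1},
    {"tx": 0.01, "ty": 0, "tz": -0.33, "wx": 0, "wy": 0, "wz": 0, "jaw": -1}
  ]
}}

```text
time: 21.6
tool_pos: [551.5, 51.5, 74.7]
tcp_rot: [0.254, 1.569, -0.025]
contact_force: [0.2, -0.8, 4.8]
grip_width: 15.1
```

```bash
python3 log.py
```

```text
t 21.60 q -3.136 (-179.7 deg) r 48.3 Fres 0.42 Frad -4.81 Fx -0.72 x -107.7 w 15.1
```

{"api": "arm_command", "payload": {
  "plan": [
    {"tx": -0.06, "ty": 0, "tz": -0.34, "wx": 0, "wy": 0, "wz": 0, "jaw": -1},
    {"tx": -0.08, "ty": 0, "tz": -0.33, "wx": 0, "wy": 0, "wz": 0, "jaw": -1},
    {"tx": -0.11, "ty": 0, "tz": -0.33, "wx": 0, "wy": 0, "wz": 0, "jaw": -1},
    {"tx": -0.07, "ty": 0, "tz": -0.31, "wx": 0, "wy": 0, "wz": 0, "jaw": -1},
    {"tx": -0.1, "ty": 0, "tz": -0.32, "wx": 0, "wy": 0, "wz": 0, "jaw": -1},
    {"tx": -0.11, "ty": 0, "tz": -0.3, "wx": 0, "wy": 0, "wz": 0, "jaw": -1}
  ]
}}

```text
time: 22.2
tool_pos: [531.2, 57.3, 79.0]
tcp_rot: [-3.077, 1.568, 2.928]
contact_force: [0.1, 4.1, -8.2]
grip_width: 15.3
```

```bash
python3 log.py
```

```text
t 22.20 q -2.690 (-154.1 deg) r 48.9 Fres 2.71 Frad 7.85 Fx 3.96 x -107.7 w 15.3
```

{"api": "arm_command", "payload": {
  "plan": [
    {"tx": -0.14, "ty": 0, "tz": -0.3, "wx": 0, "wy": 0, "wz": 0, "jaw": -1},
    {"tx": -0.15, "ty": 0, "tz": -0.29, "wx": 0, "wy": 0, "wz": 0, "jaw": -1},
    {"tx": -0.17, "ty": 0, "tz": -0.28, "wx": 0, "wy": 0, "wz": 0, "jaw": -1},
    {"tx": -0.19, "ty": 0, "tz": -0.26, "wx": 0, "wy": 0, "wz": 0, "jaw": -1},
    {"tx": -0.21, "ty": 0, "tz": -0.26, "wx": 0, "wy": 0, "wz": 0, "jaw": -1},
    {"tx": -0.22, "ty": 0, "tz": -0.24, "wx": 0, "wy": 0, "wz": 0, "jaw": -1}
  ]
}}

```text
time: 22.8
tool_pos: [515.5, 61.8, 90.3]
tcp_rot: [-3.119, 1.568, 2.885]
contact_force: [-2.8, 4.2, -8.4]
grip_width: 15.0
```

```bash
python3 log.py
```

```text
t 22.80 q -2.287 (-131.0 deg) r 49.9 Fres 3.83 Frad 8.47 Fx 3.30 x -107.7 w 15.0
```

{"api": "arm_command", "payload": {
  "plan": [
    {"tx": -0.24, "ty": 0, "tz": -0.22, "wx": 0, "wy": 0, "wz": 0, "jaw": -1},
    {"tx": -0.26, "ty": 0, "tz": -0.21, "wx": 0, "wy": 0, "wz": 0, "jaw": -1},
    {"tx": -0.26, "ty": 0, "tz": -0.19, "wx": 0, "wy": 0, "wz": 0, "jaw": -1},
    {"tx": -0.28, "ty": 0, "tz": -0.17, "wx": 0, "wy": 0, "wz": 0, "jaw": -1},
    {"tx": -0.29, "ty": 0, "tz": -0.15, "wx": 0, "wy": 0, "wz": 0, "jaw": -1},
    {"tx": -0.3, "ty": 0, "tz": -0.14, "wx": 0, "wy": 0, "wz": 0, "jaw": -1}
  ]
}}

```text
time: 23.4
tool_pos: [505.3, 64.8, 106.9]
tcp_rot: [3.048, 1.569, 2.77]
contact_force: [-2.9, 5.5, -7.9]
grip_width: 15.0
```

```bash
python3 log.py
```

```text
t 23.40 q -1.893 (-108.5 deg) r 50.9 Fres 6.14 Frad 6.62 Fx 4.46 x -107.6 w 15.0
```

{"api": "arm_command", "payload": {
  "plan": [
    {"tx": -0.3, "ty": 0, "tz": -0.11, "wx": 0, "wy": 0, "wz": 0, "jaw": -1},
    {"tx": -0.32, "ty": 0, "tz": -0.1, "wx": 0, "wy": 0, "wz": 0, "jaw": -1},
    {"tx": -0.31, "ty": 0, "tz": -0.07, "wx": 0, "wy": 0, "wz": 0, "jaw": -1},
    {"tx": -0.33, "ty": 0, "tz": -0.06, "wx": 0, "wy": 0, "wz": 0, "jaw": -1},
    {"tx": -0.32, "ty": 0, "tz": -0.03, "wx": 0, "wy": 0, "wz": 0, "jaw": -1},
    {"tx": -0.33, "ty": 0, "tz": -0.01, "wx": 0, "wy": 0, "wz": 0, "jaw": -1}
  ]
}}

```text
time: 24.0
tool_pos: [502.1, 65.7, 126.3]
tcp_rot: [2.77, 1.57, 2.491]
contact_force: [-1.7, 4.5, -7.7]
grip_width: 15.0
```

```bash
python3 log.py
```

```text
t 24.00 q -1.508 (-86.4 deg) r 51.7 Fres 7.83 Frad 2.38 Fx 3.88 x -107.7 w 15.0
```

{"api": "arm_command", "payload": {
  "plan": [
    {"tx": -0.33, "ty": 0, "tz": 0.01, "wx": 0, "wy": 0, "wz": 0, "jaw": -1},
    {"tx": -0.32, "ty": 0, "tz": 0.03, "wx": 0, "wy": 0, "wz": 0, "jaw": -1},
    {"tx": -0.33, "ty": 0, "tz": 0.06, "wx": 0, "wy": 0, "wz": 0, "jaw": -1},
    {"tx": -0.31, "ty": 0, "tz": 0.07, "wx": 0, "wy": 0, "wz": 0, "jaw": -1},
    {"tx": -0.32, "ty": 0, "tz": 0.1, "wx": 0, "wy": 0, "wz": 0, "jaw": -1},
    {"tx": -0.3, "ty": 0, "tz": 0.11, "wx": 0, "wy": 0, "wz": 0, "jaw": -1}
  ]
}}

```text
time: 24.6
tool_pos: [506.2, 64.6, 145.3]
tcp_rot: [1.959, 1.57, 1.68]
contact_force: [-0.6, 4.4, -8.6]
grip_width: 15.1
```

```bash
python3 log.py
```

```text
t 24.60 q -1.130 (-64.8 deg) r 52.3 Fres 8.59 Frad -2.06 Fx 4.01 x -107.6 w 15.1
```

{"api": "arm_command", "payload": {
  "plan": [
    {"tx": -0.3, "ty": 0, "tz": 0.14, "wx": 0, "wy": 0, "wz": 0, "jaw": -1},
    {"tx": -0.29, "ty": 0, "tz": 0.15, "wx": 0, "wy": 0, "wz": 0, "jaw": -1},
    {"tx": -0.28, "ty": 0, "tz": 0.17, "wx": 0, "wy": 0, "wz": 0, "jaw": -1},
    {"tx": -0.26, "ty": 0, "tz": 0.19, "wx": 0, "wy": 0, "wz": 0, "jaw": -1},
    {"tx": -0.26, "ty": 0, "tz": 0.21, "wx": 0, "wy": 0, "wz": 0, "jaw": -1},
    {"tx": -0.24, "ty": 0, "tz": 0.22, "wx": 0, "wy": 0, "wz": 0, "jaw": -1}
  ]
}}

```text
time: 25.2
tool_pos: [516.8, 61.5, 161.1]
tcp_rot: [2.395, 1.57, 2.116]
contact_force: [0.1, 5.0, -14.7]
grip_width: 15.3
```

```bash
python3 log.py
```

```text
t 25.20 q -0.761 (-43.6 deg) r 52.6 Fres 11.03 Frad -9.79 Fx 4.83 x -107.7 w 15.3
```

{"api": "arm_command", "payload": {
  "plan": [
    {"tx": -0.22, "ty": 0, "tz": 0.24, "wx": 0, "wy": 0, "wz": 0, "jaw": -1},
    {"tx": -0.21, "ty": 0, "tz": 0.26, "wx": 0, "wy": 0, "wz": 0, "jaw": -1},
    {"tx": -0.19, "ty": 0, "tz": 0.26, "wx": 0, "wy": 0, "wz": 0, "jaw": -1},
    {"tx": -0.17, "ty": 0, "tz": 0.28, "wx": 0, "wy": 0, "wz": 0, "jaw": -1},
    {"tx": -0.15, "ty": 0, "tz": 0.29, "wx": 0, "wy": 0, "wz": 0, "jaw": -1},
    {"tx": -0.14, "ty": 0, "tz": 0.3, "wx": 0, "wy": 0, "wz": 0, "jaw": -1}
  ]
}}

```text
time: 25.8
tool_pos: [531.1, 57.4, 171.0]
tcp_rot: [-3.111, 1.566, 2.893]
contact_force: [-2.2, 7.0, -13.9]
grip_width: 14.7
```

```bash
python3 log.py
```

```text
t 25.80 q -0.420 (-24.1 deg) r 52.5 Fres 9.33 Frad -11.08 Fx 6.10 x -107.7 w 14.7
```

{"api": "arm_command", "payload": {
  "plan": [
    {"tx": -0.11, "ty": 0, "tz": 0.3, "wx": 0, "wy": 0, "wz": 0, "jaw": -1},
    {"tx": -0.1, "ty": 0, "tz": 0.32, "wx": 0, "wy": 0, "wz": 0, "jaw": -1},
    {"tx": -0.07, "ty": 0, "tz": 0.31, "wx": 0, "wy": 0, "wz": 0, "jaw": -1},
    {"tx": -0.06, "ty": 0, "tz": 0.33, "wx": 0, "wy": 0, "wz": 0, "jaw": -1},
    {"tx": -0.03, "ty": 0, "tz": 0.32, "wx": 0, "wy": 0, "wz": 0, "jaw": -1},
    {"tx": -0.01, "ty": 0, "tz": 0.33, "wx": 0, "wy": 0, "wz": 0, "jaw": -1}
  ]
}}

```text
time: 26.4
tool_pos: [548.5, 52.3, 174.9]
tcp_rot: [-3.058, 1.564, 2.946]
contact_force: [-7.3, 7.0, -7.7]
grip_width: 15.1
```

```bash
python3 log.py
```

```text
t 26.40 q -0.064 (-3.7 deg) r 52.0 Fres 9.40 Frad -7.15 Fx 4.74 x -107.8 w 15.1
```

```bash
cat > fit.py <<'E'
import json,numpy as np
L=np.array(json.load(open('log.json')))[1:]
y,z=L[:,2],L[:,3]
A=np.c_[2*y,2*z,np.ones(len(y))]; c=np.linalg.lstsq(A,y**2+z**2,rcond=None)[0]; r=np.sqrt(c[2]+c[0]**2+c[1]**2); print('centre',c[:2],'r',r)
q=np.arctan2(-(y-c[0]),z-c[1]); s=np.ones(len(y))
if len(y)>16: s[16:]=[np.sign(0)or 1]*(len(y)-16)
Fr=L[:,5]*np.cos(q)+L[:,6]*np.sin(q)
# direction of travel
d=np.sign(np.r_[1,np.angle(np.exp(1j*np.diff(q)))])
B=np.c_[d,np.sin(q),np.cos(q)]
k=np.linalg.lstsq(B,Fr,rcond=None)[0]; print('drag %.2f amp %.2f'%(k[0],np.hypot(k[1],k[2])),'res',(Fr-B@k).round(1)); 
# resisting force = m*sin(q+a): peak (slug level & rising)
al=np.arctan2(k[2],k[1]) # k1 sin q + k2 cos q = amp*sin(q+al)
print('q deg',np.degrees(q).round(0)); print('hardest at q=',np.degrees(np.pi/2-al))
E
python3 fit.py
```

```text
centre [  1.62806084 124.81937772] r 50.05211344776469
drag 5.36 amp 4.55 res [-0.2 -0.1  0.2 -0.3  0.9 -0.3  0.5 -0.6  0.  -0.5  0.1  0.3 -0.2  1.4
 -0.7 -0.4]
q deg [  23.   46.   69.   91.  113.  135.  155.  178. -157. -134. -111.  -88.
  -66.  -44.  -23.   -2.]
hardest at q= -25.38772681715657
```

The fit is clean: drag 5.4 N, amplitude 4.55 N (0.228 N·m, inside the stated range), hardest at q≈-25.4°, so the heavy side is straight down at q≈-115.4°. I'll go back there the short way and log the reverse readings as a cross-check.

{"api": "arm_command", "payload": {
  "plan": [
    {"tx": 0.01, "ty": 0, "tz": -0.33, "wx": 0, "wy": 0, "wz": 0, "jaw": -1},
    {"tx": 0.03, "ty": 0, "tz": -0.32, "wx": 0, "wy": 0, "wz": 0, "jaw": -1},
    {"tx": 0.06, "ty": 0, "tz": -0.33, "wx": 0, "wy": 0, "wz": 0, "jaw": -1},
    {"tx": 0.07, "ty": 0, "tz": -0.31, "wx": 0, "wy": 0, "wz": 0, "jaw": -1},
    {"tx": 0.1, "ty": 0, "tz": -0.32, "wx": 0, "wy": 0, "wz": 0, "jaw": -1},
    {"tx": 0.11, "ty": 0, "tz": -0.3, "wx": 0, "wy": 0, "wz": 0, "jaw": -1}
  ]
}}

```text
time: 27.0
tool_pos: [534.1, 56.5, 172.3]
tcp_rot: [0.175, 1.566, -0.104]
contact_force: [7.0, 2.7, -13.4]
grip_width: 15.2
```

```bash
python3 log.py
```

```text
t 27.00 q -0.356 (-20.4 deg) r 52.6 Fres -0.98 Frad -14.62 Fx 4.51 x -107.7 w 15.2
```

{"api": "arm_command", "payload": {
  "plan": [
    {"tx": 0.14, "ty": 0, "tz": -0.3, "wx": 0, "wy": 0, "wz": 0, "jaw": -1},
    {"tx": 0.15, "ty": 0, "tz": -0.29, "wx": 0, "wy": 0, "wz": 0, "jaw": -1},
    {"tx": 0.17, "ty": 0, "tz": -0.28, "wx": 0, "wy": 0, "wz": 0, "jaw": -1},
    {"tx": 0.19, "ty": 0, "tz": -0.26, "wx": 0, "wy": 0, "wz": 0, "jaw": -1},
    {"tx": 0.21, "ty": 0, "tz": -0.26, "wx": 0, "wy": 0, "wz": 0, "jaw": -1},
    {"tx": 0.22, "ty": 0, "tz": -0.24, "wx": 0, "wy": 0, "wz": 0, "jaw": -1}
  ]
}}

```text
time: 27.6
tool_pos: [519.2, 60.8, 163.2]
tcp_rot: [0.163, 1.563, -0.116]
contact_force: [4.5, 1.9, -2.2]
grip_width: 15.1
```

```bash
python3 log.py
```

```text
t 27.60 q -0.699 (-40.1 deg) r 52.5 Fres -1.49 Frad -4.19 Fx 3.11 x -107.7 w 15.1
```

{"api": "arm_command", "payload": {
  "plan": [
    {"tx": 0.24, "ty": 0, "tz": -0.22, "wx": 0, "wy": 0, "wz": 0, "jaw": -1},
    {"tx": 0.26, "ty": 0, "tz": -0.21, "wx": 0, "wy": 0, "wz": 0, "jaw": -1},
    {"tx": 0.26, "ty": 0, "tz": -0.19, "wx": 0, "wy": 0, "wz": 0, "jaw": -1},
    {"tx": 0.28, "ty": 0, "tz": -0.17, "wx": 0, "wy": 0, "wz": 0, "jaw": -1},
    {"tx": 0.29, "ty": 0, "tz": -0.15, "wx": 0, "wy": 0, "wz": 0, "jaw": -1},
    {"tx": 0.3, "ty": 0, "tz": -0.14, "wx": 0, "wy": 0, "wz": 0, "jaw": -1}
  ]
}}

```text
time: 28.2
tool_pos: [506.1, 64.6, 144.9]
tcp_rot: [2.53, 1.57, 2.251]
contact_force: [2.2, 4.4, 2.1]
grip_width: 15.0
```

```bash
python3 log.py
```

```text
t 28.20 q -1.139 (-65.3 deg) r 52.3 Fres -2.25 Frad 0.03 Fx 4.79 x -107.7 w 15.0
```

{"api": "arm_command", "payload": {
  "plan": [
    {"tx": 0.3, "ty": 0, "tz": -0.11, "wx": 0, "wy": 0, "wz": 0, "jaw": -1},
    {"tx": 0.32, "ty": 0, "tz": -0.1, "wx": 0, "wy": 0, "wz": 0, "jaw": -1},
    {"tx": 0.31, "ty": 0, "tz": -0.07, "wx": 0, "wy": 0, "wz": 0, "jaw": -1},
    {"tx": 0.33, "ty": 0, "tz": -0.06, "wx": 0, "wy": 0, "wz": 0, "jaw": -1},
    {"tx": 0.32, "ty": 0, "tz": -0.03, "wx": 0, "wy": 0, "wz": 0, "jaw": -1},
    {"tx": 0.33, "ty": 0, "tz": -0.01, "wx": 0, "wy": 0, "wz": 0, "jaw": -1}
  ]
}}

```text
time: 28.8
tool_pos: [502.1, 65.8, 125.6]
tcp_rot: [3.033, 1.569, 2.754]
contact_force: [-0.1, 5.8, 3.5]
grip_width: 15.1
```

```bash
python3 log.py; python3 fit.py
```

```text
t 28.80 q -1.521 (-87.1 deg) r 51.7 Fres -3.40 Frad 1.84 Fx 5.60 x -107.6 w 15.1
centre [  1.6296873 124.8432509] r 50.06178551958991
drag 5.41 amp 4.46 res [-0.3 -0.1  0.1 -0.4  0.8 -0.4  0.3 -0.7 -0.1 -0.6  0.1  0.3 -0.2  1.4
 -0.7 -0.3 -0.3 -0.4 -0.2 -0. ]
q deg [  23.   46.   69.   91.  113.  135.  155.  178. -157. -134. -111.  -88.
  -66.  -44.  -23.   -2.  -19.  -40.  -66.  -89.]
hardest at q= -25.103889789238078
```

Reverse readings agree (hardest at -25.1°). I'll finish at q≈-115.2°.

{"api": "arm_command", "payload": {
  "plan": [
    {"tx": 0.33, "ty": 0, "tz": 0.01, "wx": 0, "wy": 0, "wz": 0, "jaw": -1},
    {"tx": 0.32, "ty": 0, "tz": 0.03, "wx": 0, "wy": 0, "wz": 0, "jaw": -1},
    {"tx": 0.33, "ty": 0, "tz": 0.06, "wx": 0, "wy": 0, "wz": 0, "jaw": -1},
    {"tx": 0.31, "ty": 0, "tz": 0.07, "wx": 0, "wy": 0, "wz": 0, "jaw": -1},
    {"tx": 0.32, "ty": 0, "tz": 0.1, "wx": 0, "wy": 0, "wz": 0, "jaw": -1},
    {"tx": 0.3, "ty": 0, "tz": 0.11, "wx": 0, "wy": 0, "wz": 0, "jaw": -1}
  ]
}}

```text
time: 29.4
tool_pos: [505.4, 64.8, 106.4]
tcp_rot: [3.135, 1.568, 2.857]
contact_force: [-1.0, 5.7, 4.4]
grip_width: 15.1
```

```bash
python3 log.py; python3 fit.py
```

```text
t 29.40 q -1.902 (-109.0 deg) r 51.0 Fres -5.04 Frad 0.97 Fx 5.22 x -107.6 w 15.1
centre [  1.63246183 124.84125874] r 50.063240481751365
drag 5.41 amp 4.46 res [-0.2 -0.1  0.1 -0.4  0.8 -0.4  0.3 -0.7 -0.1 -0.6  0.1  0.3 -0.2  1.4
 -0.7 -0.3 -0.3 -0.4 -0.2 -0.   0.1]
q deg [  23.   46.   69.   91.  113.  135.  155.  178. -157. -134. -111.  -88.
  -66.  -44.  -23.   -2.  -19.  -40.  -66.  -89. -112.]
hardest at q= -25.173410397286148
```

{"api": "arm_command", "payload": {
  "plan": [
    {"tx": 0.3, "ty": 0, "tz": 0.14, "wx": 0, "wy": 0, "wz": 0, "jaw": -1},
    {"tx": 0, "ty": 0, "tz": 0, "wx": 0, "wy": 0, "wz": 0, "jaw": -1},
    {"tx": 0, "ty": 0, "tz": 0, "wx": 0, "wy": 0, "wz": 0, "jaw": -1},
    {"tx": 0, "ty": 0, "tz": 0, "wx": 0, "wy": 0, "wz": 0, "jaw": -1}
  ]
}}

```text
time: 29.8
tool_pos: [506.8, 64.4, 103.1]
tcp_rot: [-3.129, 1.568, 2.875]
contact_force: [0.0, 6.2, -0.9]
grip_width: 15.0
```

```bash
cat > q.py <<'E'
from h import *
o=readout.get_obs(); Z=R.from_euler('z',-YAW); p=Z.apply(o['tool_pos']-O)
print('t',o['time'],'q',np.degrees(np.arctan2(-(p[1]-1.63),p[2]-124.84)),p.round(2),'F',Z.apply(o['contact_force']).round(1),o['grip_width'])
E
python3 q.py
```

```text
t 29.8 q -115.75382460287746 [-107.7    46.74  103.08] F [ 6.   1.7 -0.9] 15.029840925666159
```

q = -115.8° against a target of -115.2°, and settled. Final look.

```bash
python3 -c "
from h import *
cv2.imwrite('pics/s9.png',imaging.capture('side'));cv2.imwrite('pics/t9.png',imaging.capture('top'))"; python3 q.py
```

```text
t 29.9 q -115.7473277138958 [-107.69   46.74  103.08] F [ 5.   0.8 -0.6] 15.225292428070052
```

View pics/s9.png

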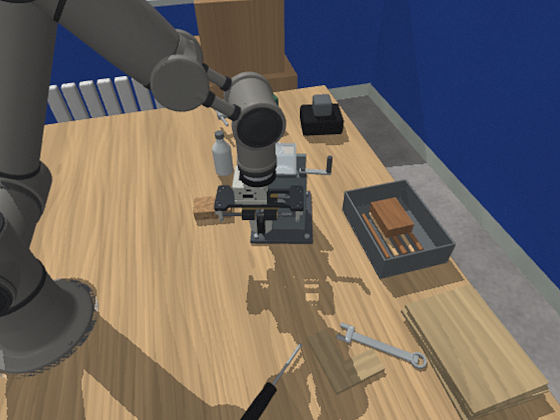

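View pics/t9.png

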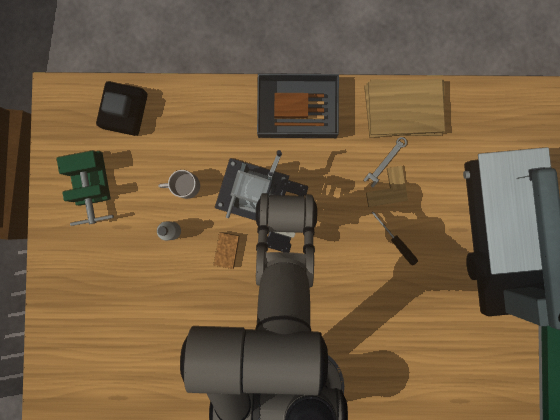

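Latch back (pin at (329,162) side, (279,153) top), flap folded over the drum, handle in the jaws, and the bystanders where they were. Handing in.

```bash
python3 -c "
from plant import bot
print(bot.close_job())"; python3 q.py
```

```text
the job is handed in; nothing more can be done
None
the job is handed in; nothing more can be done
```

The job is done and handed in at about 30 s of the 72 s allowed, with the heavy side straight down as near as I could measure.

- **Latch:** I swung the lever back to its stop, where the force jumped to about 13 N. On the first try the pin slipped to the edge of the pads at about 242°, so I let go, gripped it again and finished the swing.
- **Flap:** I carried it by its rod to about 152° and let it go. The pictures show it lying folded over the drum.
- **Feeling for the heavy side:** I turned the drum one full turn, then 5 more readings on the way back. The fit gives a drag of 5.4 N and a swing of ±4.5 N (0.22 N·m), both matching the stated figures. The crank is hardest at q ≈ -25°, so the heavy side is down at q ≈ -115.2°. I put the uncertainty at about 2–3°, and the forward and return readings agree.
- **Final state:** The handle rests at q ≈ -115.8° and is still gripped, with the jaws at 15 mm on the 16 mm bar. It did not move between the last two readings. The arm was holding about 5 N along the axle, which does not turn the drum.
- **Other things on the bench:** They look unmoved in the last pictures. I did not measure their positions.
- **Not checked:** My reading after hand-in was refused, so the second that followed was not checked.

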